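# Set a nut mill's roller gap with a step gauge

### The arm

A 7-joint arm with a two-finger parallel gripper is mounted at the origin on a cart in front of the work surface, level with it; the furniture and walls round the work are solid. World frame = base frame: x ahead of the robot, y to its left, z up, the work surface at z = 0. Lengths are in mm, angles in rad, forces in N, time in s.
With the tool pointing down it reaches from about 400 to 900 mm from the base axis. Payload 5.5 kg.
Tool frame: the origin (TCP) lies midway between the tips of the shut fingers; the grasp point (between the pads) lies 19 mm behind it (robot.hold_point_z is the distance from the TCP to the grasp point, in mm); x points along the fingers, y is the direction in which the jaws open and shut, and the axes are right-handed (so a half turn about x gives the same grasp; the last joint's range is limited). The gripper opens to 85 mm and grips with 20 to 120 N. Pads are 22 mm wide; open, the fingers measure 114 mm over their backs; the gripper's body (76 mm by 85 mm) begins 54 mm behind the grasp point. The pads swing forward as they close: fully open they stand 13 mm farther back than shut.
Start: joints at [-0.86, 0.501, -0.427, 1.55, 0.221, 1.138, -0.21], TCP at [281.403, 585.928, 231.31] pointing down, gripper open.
Joint ranges: [-2.88, 2.88], [-0.31, 2.03], [-1.54, 1.56], [0.2, 2.42], [-1.41, 4.55], [0.19, 2.02], [-2.57, 2.57]. Speed limits (rad/s): [2.57, 2.57, 3.14, 3.14, 3.14, 3.14, 3.14].

### API

Orientations are given as a rotation vector (axis times angle).
In Python, from workcell import monitor, eyes, order, robot gives the robot as it stands.
- The arm moves only by the tool arm_command, never from a script. Its argument "motion" is one flat list of numbers, 4 for each row, row after row: the shift along the tool's x, y, z in units of 25 mm (1.0 is 25 mm), then the turn about the tool's x in units of 5 degrees (1.0 is 5 degrees). A call has 1 to 5 rows; each row shifts and turns the pose as measured when the row begins, along the tool's axes as they then stand; what a row does not reach is not made up. A row lasts 1/12 s, in which the tool goes at most 41.7 mm and 7.16 degrees, less where a joint would pass 70% of its speed; a pose out of reach is approached as far as the arm can. A call is refused whole if a number of a shift passes 1 or a number of a turn 1, either way. A call with a gripper value outside its range is refused whole. "claw" is the opening, from -1 (shut) to 1 (fully open), set as the call begins (left out, the last holds). The fingers move at their own pace and stop on an object; the grip force is fixed at half the most. Time passes only in rows, so rows that do not move let the fingers close. It gives the time, the measured TCP pose, the force and the opening at its end, in the units of the state.
- monitor.read_state(): the state, without advancing time (a new reading comes with each control period).
- eyes.read_camera(name): name is "scene" or "top"; returns the picture (400x640x3 uint8, red, green, blue); there is no depth.
- eyes.calibration(name): a dict with "mtx" (3x3 intrinsics, pixels), "eye" and "attitude" of the camera in the world. Camera axes: x right, y down, z forward; pixel columns grow to the right and rows downward; lengths in mm; the calibration is good to about 2 mm. A picture is of the moment at which its call begins. calibration takes no time and is no camera call.
- order.hand_in(): hands the job in, once; it reports no verdict.
The state is a dict: "clock": time; "joints": joint angles; "qd": joint speeds; "effort": joint torques, N m; "tcp_pos": TCP position; "orientation": TCP orientation; "wrist_force": force on the tool from outside, world axes, zero at the start; "ft_torque": the same for the moment, N m; "finger_gap": opening from 0.0 (shut) to 1.0 (fully open).
Only numpy, scipy, OpenCV 4.12 (cv2) and the standard library are available. Lean on these libraries where they do the work, as an engineer would, in place of code of your own. Each camera call takes 0.05 s, during which the arm holds its last target.

### The job

The roller mill has had new bushes, so its lever's scale is no guide any more: set the gap with the step gauge. Take the gauge from its wooden rest and gently try its thin blade from above between the rollers, where it jams; then push the red-knobbed lever some way away from you to open the gap and try again, until the thin blade goes through and the thicker step stops on the two rollers. Press the gauge lightly home by hand and leave it standing upright there for the lock screw to be tightened; never force it, and leave the jars and the glass alone.

Things in the scene. Friction and masses are not known exactly. Their poses are not given: they have to be found in the camera images.
- mill: Nut mill, fixed, hopper off: wooden base 190 x 176 mm, two upright aluminium cheeks (inner faces 94 mm apart, 150 mm long, tops 112 mm high), between them two level knurled steel rollers side by side, 50 mm in diameter, 90 mm long, that do not turn; the gap between them faces up. Origin: centre of the underside, on the worktop; z up, x from the front roller (robot's side) to the back one, y along the rollers.
- lever (a joint): Gap lever on the mill's +y side, rad: 0 leans 0.6 rad toward the robot (tightest), 0.6 upright, 1.2 (end stop) leans 0.6 rad away. Pushing it away from the robot opens the gap by moving the front roller: 1 mm for each 12.2 mm of the knob's travel along the mill's x. It needs some 6 to 12 N at the knob and stays where it is left.
- lever_knob (a point): Centre of the lever's red ball knob, 28 mm in diameter, on a 10 mm rod cranked outward, 110 mm from the pivot (mill's frame: x = -30.5, z = 99 mm); it moves in the plane y = 112 mm of the mill, 190 to 209 mm above the worktop (the rod below it at y = 82). It can be pushed with the side of the fingers, gauge still in hand, or gripped from above. A scale plate inside the lever, at y = 60 mm, is 156 mm high.
- gauge: Step gauge, 117 mm long, 0.12 kg, upright, blade down. Origin: middle of the lower end; z up, x across its thickness, y its width. Thin blade 8 mm thick, 30 mm wide, z = 0 to 40 mm; step 10 mm thick, to z = 57 mm; then the handle. The thin blade jams with its lower end about sqrt(25 mm * (8 mm - gap)) above the roller axes. Seated on its step, the lower end is 53 to 60 mm above the worktop.
- gauge_handle (a point): Middle of the gauge's black handle (16 mm thick in x, 34 mm wide in y, 60 mm high), the place to grip, 87 mm above the lower end; gauge's axes. The blade goes between the rollers with its width along them; both are smooth steel.
- rest: Dark wooden block 80 x 80 x 48 mm with a slot in its top that holds the gauge upright (lower end 8 mm above the worktop, step on the block's top). Fixed. Origin: centre of its underside; its axes are those of the gauge standing in it.
- nut_jar: Glass jar with a steel lid and green label, 63 mm in diameter, 110 mm high, loose; leave it alone. Origin: centre of its underside.
- spice_jar: Small jar with a brown lid, 44 mm in diameter, 105 mm high, loose; leave it alone. Origin: centre of its underside.
- tumbler: Cut-glass tumbler, 73 mm in diameter, 88 mm high, loose; leave it alone. Origin: centre of its underside.
- gap (a point): Fixed point of the mill, 90 mm above its origin, level with the roller axes; mill's axes. From it along x: the back roller's axis is at +25 mm plus a hidden 0 to 6 mm (new bushes), the front roller's at -30.5 mm - 9 mm * sin(lever - 0.6) (and 9 mm * (1 - cos(lever - 0.6)) higher). Gap = distance of the axes less 50 mm, its middle midway. At the start 0.4 to 6.8 mm, always too tight.
- crank (a point): Root of the mill's crank grip, on the crank arm's end. Arm and wooden grip lie on the mill's -y side, 75 to 105 mm high, out to 155 mm from the mill's middle. Nothing is to be done with it.
There are look-alikes about, which are no part of the job. There is more than one size of the gauge; the job needs the middle-sized.

How it is judged (in metres and radians):
On the way, in this order (a step that is already met when the one before it is completed fails the run):
1. the gauge's thin blade has been tried between the rollers and jammed there: lower end between the rollers but not through, pressed with more than 1.5 N (contact force between gauge and mill above 1.5 N and z of gauge in the frame of mill between 0.088 and 0.108 m and x of gauge in the frame of mill between -0.008 and 0.008 m and value of joint lever below 0.12 rad), for 0.1 s.
2. with the gap opened, the thin blade has gone through and the gauge, in the fingers, has been pressed home on its step with more than 2 N (contact force between gauge and mill above 2 N and contact force between the fingers and gauge above 1 N and z of gauge in the frame of mill between 0.0525 and 0.0605 m), for 0.1 s.
At the end, for the whole second after the job is handed in: the gauge stands released and at rest between the rollers, upright within 0.25 rad, thin blade through and step resting on the rollers: its lower end 52.5 to 60.5 mm above the mill's underside, within 32 mm of the middle along the rollers (z of gauge in the frame of mill between 0.0525 and 0.0605 m and y of gauge in the frame of mill between -0.032 and 0.032 m and x of gauge in the frame of mill between -0.012 and 0.012 m and angle between gauge's own z axis and vertical below 0.25 rad and linear speed of gauge below 0.02 m/s); the robot touches nothing.
It fails at once if the gauge is forced: the squeeze between gauge and mill, both rollers counted, passes 50 N (some 12 N of push from the hand) (contact force between gauge and mill above 50 N).
It fails at once if the nut jar, the spice jar or the tumbler is pushed more than 20 mm away (distance of any of nut_jar, spice_jar, tumbler from where it was at the start of the episode above 0.02 m).
It also fails if it takes over 72 s, if anything falls off the work surface, if the arm or the gripper's body presses on something with over 40 N, if the wrist force passes 120 N, or if a joint passes its speed limit or range.

## Working session

There is one attempt and no reset: what is moved stays moved. The work goes in short steps, Python scripts to look and compute and a tool call to move; the robot and the scene stay as the last step left them, time stands still between calls to the robot, and variables do not carry over. Pictures are saved under pics/ and viewed, and the job is handed in when it is done.

Besides the shell and the picture viewer there is one more tool, called as name(argument=value, ...) on one line, values as JSON. arm_command: Moves the arm, as the interface text tells. Its arguments: {"type":"object","properties":{"motion":{"type":"array"},"claw":{"type":"number"}},"required":["motion"]}

```bash
ls; mkdir -p pics
python3 - <<'E'
from workcell import monitor, eyes, order, robot
import cv2
print(monitor.read_state())
for n in("scene","top"):
    c=eyes.calibration(n);print(n,c)
    im=eyes.read_camera(n);cv2.imwrite(f"pics/{n}0.png",im[:,:,::-1])
print(robot.hold_point_z)
E
```

```text
pics
{'clock': 0.0, 'joints': array([-0.85979538,  0.50187824, -0.42676367,  1.55143005,  0.22079002,
        1.13832077, -0.210327  ]), 'qd': array([-0.00013239,  0.00119214,  0.00081884,  0.00132915,  0.00142043,
       -0.00140099, -0.000165  ]), 'effort': array([-9.63808743e-04, -5.69510150e+01, -5.81668586e+00, -2.80934751e+01,
        1.05362400e-02,  1.19265847e-02,  1.71780141e-05]), 'tcp_pos': array([281.19275412, 585.25934441, 230.24617612]), 'orientation': array([ 0.34968026,  1.54262741, -0.35271421]), 'wrist_force': array([ 0.967574  , -0.03806875, -0.551301  ]), 'ft_torque': array([-0.04724278,  0.04406429, -0.01939633]), 'finger_gap': 0.9998558194486248}
scene {'mtx': array([[499.49884846,   0.        , 316.35722897],
       [  0.        , 499.49884846, 201.08368711],
       [  0.        ,   0.        ,   1.        ]]), 'eye': array([-634.22691184, -286.0749591 , 1087.99089562]), 'attitude': array([-1.85933752,  1.42007185, -0.7117532 ])}
top {'mtx': array([[459.24660481,   0.        , 321.02883104],
       [  0.        , 459.24660481, 200.14275122],
       [  0.        ,   0.        ,   1.        ]]), 'eye': array([ 288.5808963 ,   -2.72042355, 1383.0649092 ]), 'attitude': array([-2.19883047,  1.9969332 , -0.22241306])}
18.700000000000003
```

View pics/scene0.png

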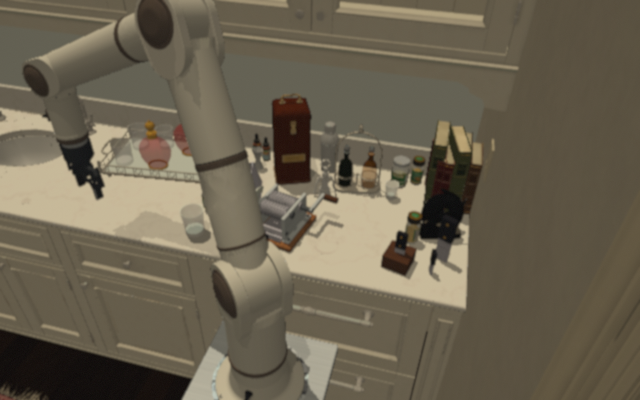

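View pics/top0.png

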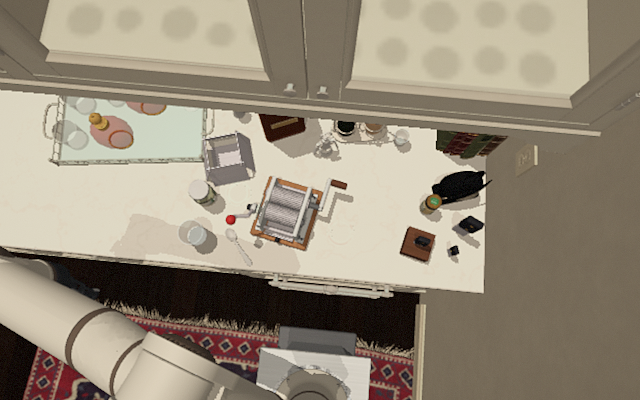

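```bash
cat > h.py <<'E'
from workcell import monitor, eyes, order, robot
import cv2, numpy as np
from scipy.spatial.transform import Rotation as R
def ray(n,u,v):
    c=eyes.calibration(n);d=np.linalg.inv(c['mtx'])@[u,v,1.]
    return c['eye'],R.from_rotvec(c['attitude']).apply(d)
def at(n,u,v,z):
    e,d=ray(n,u,v);return (e+d*(z-e[2])/d[2]).round(1)
def proj(n,p):
    c=eyes.calibration(n);q=R.from_rotvec(c['attitude']).inv().apply(np.atleast_2d(p)-c['eye'])@c['mtx'].T
    return (q[:,:2]/q[:,2:]).round(1)
def tri(a,b):
    e1,d1=ray('scene',*a);e2,d2=ray('top',*b)
    t=np.linalg.lstsq(np.c_[d1,-d2],e2-e1,rcond=None)[0]
    p,q=e1+d1*t[0],e2+d2*t[1];return ((p+q)/2).round(1),np.linalg.norm(p-q).round(1)
def crop(src,x,y,w,h,s,out):
    im=cv2.imread(src) if isinstance(src,str) else src
    cv2.imwrite(out,cv2.resize(im[y:y+h,x:x+w],None,fx=s,fy=s,interpolation=cv2.INTER_CUBIC))
E
python3 - <<'E'
from h import *
crop('pics/top0.png',390,170,110,100,6,'pics/c1.png')
crop('pics/top0.png',215,165,145,95,5.5,'pics/c2.png')
crop('pics/scene0.png',370,190,100,90,6,'pics/c3.png')
crop('pics/scene0.png',240,170,110,90,6,'pics/c4.png')
E
```

```text
(no output)
```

View pics/c1.png

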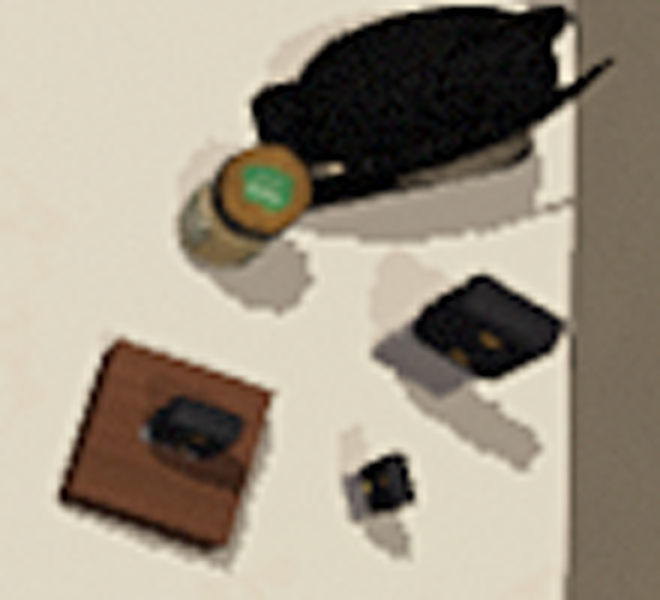

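View pics/c2.png

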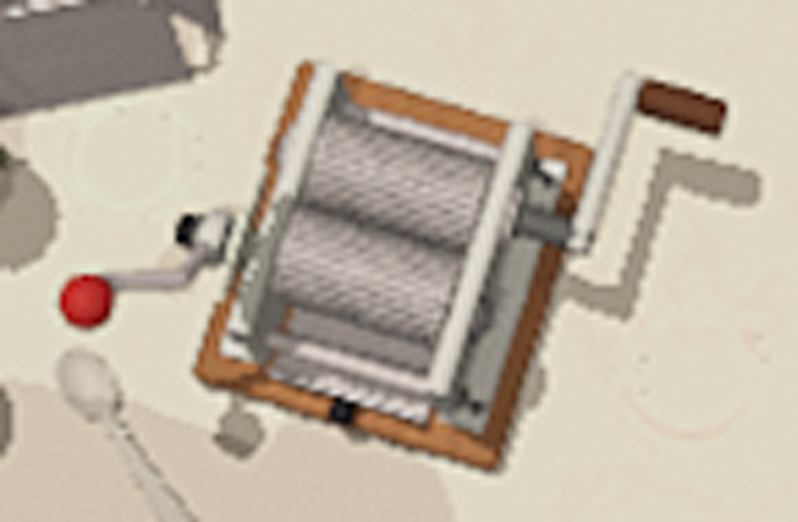

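View pics/c3.png

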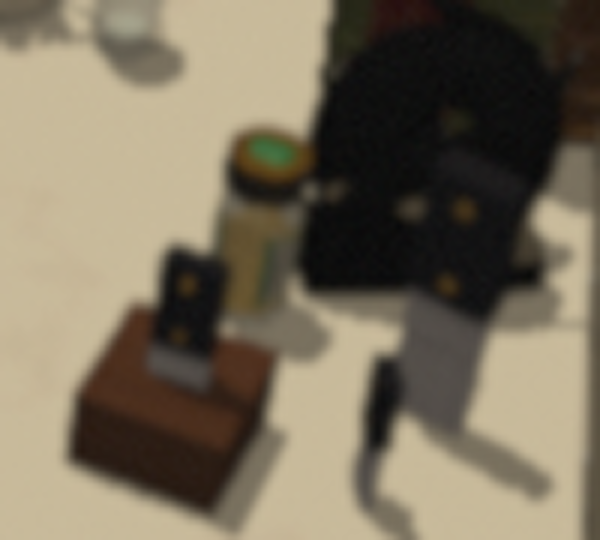

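View pics/c4.png

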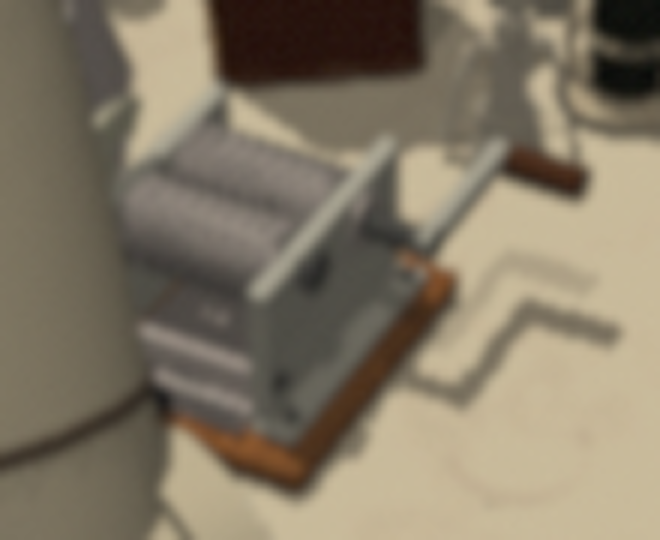

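Run:
```python
from h import *
from scipy.optimize import least_squares
def fit(obs,x0):
    # obs: (cam,uv,local)
    def f(p):
        r=[]
        for n,uv,l in obs:
            l=np.array(l,float);w=R.from_euler('z',p[2]).apply(l)+[p[0],p[1],0]
            r+=list(proj(n,w)[0]-uv)
        return np.array(r)
    s=least_squares(f,x0,x_scale=[100,100,1],diff_step=1e-3)
    print(s.x.round(3),np.degrees(s.x[2]).round(1));print(f(s.x).reshape(-1,2).round(1));return s.x
T=lambda u,v:(390+u/6,170+v/6)
C3=lambda u,v:(370+u/6,190+v/6)
C2=lambda u,v:(215+u/5.5,165+v/5.5)
C4=lambda u,v:(240+u/6,170+v/6)
print(at('top',*T(165,440),48),at('top',*C2(380,250),115),at('top',*C2(86,301),190))
# rest top corners: upleft=(+x,+y)
rest=fit([('top',T(115,340),(40,40,48)),('top',T(272,393),(40,-40,48)),('top',T(228,545),(-40,-40,48)),('top',T(62,495),(-40,40,48)),
 ('scene',C3(140,303),(40,40,48)),('scene',C3(275,352),(40,-40,48)),('scene',C3(222,445),(-40,-40,48)),('scene',C3(75,395),(-40,40,48))],[500,-250,-.3])
# mill
mill=fit([('top',C2(522,122),(75,-51,112)),('top',C2(440,393),(-75,-51,112)),('top',C2(325,65),(75,51,112)),
 ('top',C2(86,301),(-92.6,112,190)),('scene',C4(390,137),(75,-51,112)),('scene',C4(260,295),(-75,-51,112)),('scene',C4(222,90),(75,51,112))],[500,50,-.3])
print(proj('top',[[rest[0],rest[1],125],[rest[0],rest[1],65]]))
```

```text
[ 485.8 -267.5   48. ] [532.7 124.4 115. ] [479.9 254.3 190. ]
[ 4.83580e+02 -2.70381e+02 -2.92000e-01] -16.7
[[ 1.  -0.2]
 [ 0.6  1.2]
 [-1.2  1.3]
 [ 0.5 -0.8]
 [-0.3 -1.4]
 [ 1.3  0. ]
 [-0.4  0.6]
 [-0.8 -1.4]]
[ 5.43931e+02  1.22967e+02 -2.36000e-01] -13.5
[[ 1.   1. ]
 [-1.9  1.1]
 [ 3.3  0.2]
 [ 0.3 -0. ]
 [ 0.9 -0. ]
 [-1.6 -0.3]
 [ 2.  -1.5]]
[[424.2 240.7]
 [419.7 243.4]]
```

```bash
cat >> h.py <<'E'
def wire(img,n,pose,segs,org,s,col):
    for a,b in segs:
        w=R.from_euler('z',pose[2]).apply(np.array([a,b],float))+[pose[0],pose[1],0]
        q=((proj(n,w)-org)*s*16).astype(int)
        cv2.line(img,tuple(map(int,q[0])),tuple(map(int,q[1])),col,1,cv2.LINE_AA,4)
def box(x0,x1,y0,y1,z0,z1,bottom=True):
    c=lambda z:[(x0,y0,z),(x1,y0,z),(x1,y1,z),(x0,y1,z)]
    S=[]
    for z in ([z0,z1] if bottom else [z1]):
        k=c(z);S+=[(k[i],k[(i+1)%4]) for i in range(4)]
    return S
E
python3 - <<'E'
from h import *
pm=(543.9,123,-.25); pr=(483.6,-270.4,-.292)
B=box(-95,95,-88,88,0,0,False)
C=box(-75,75,-47,47,0,112,False)+box(-75,75,-55,55,0,112,False)
K=[((-92.6,105,190),(-92.6,119,190)),((-100,112,190),(-86,112,190))]
G=box(-8,8,-17,17,65,125)
for n,o,s,out in(('top',(215,165),5.5,'w2'),('scene',(240,170),6,'w4')):
    crop(f'pics/{n}0.png',*o,145,95,s,f'pics/{out}.png');im=cv2.imread(f'pics/{out}.png')
    wire(im,n,pm,B,o,s,(0,0,255));wire(im,n,pm,C,o,s,(0,255,0));wire(im,n,pm,K,o,s,(255,255,0));cv2.imwrite(f'pics/{out}.png',im)
ims=[]
for n,o,s in(('top',(395,215),8),('scene',(370,225),8)):
    crop(f'pics/{n}0.png',*o,50,60,s,'pics/t.png');im=cv2.imread('pics/t.png')
    wire(im,n,pr,G,o,s,(0,255,0));wire(im,n,pr,box(-40,40,-40,40,0,48),o,s,(0,0,255));ims.append(im)
cv2.imwrite('pics/w1.png',np.hstack(ims))
E
```

```text
(no output)
```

View pics/w2.png

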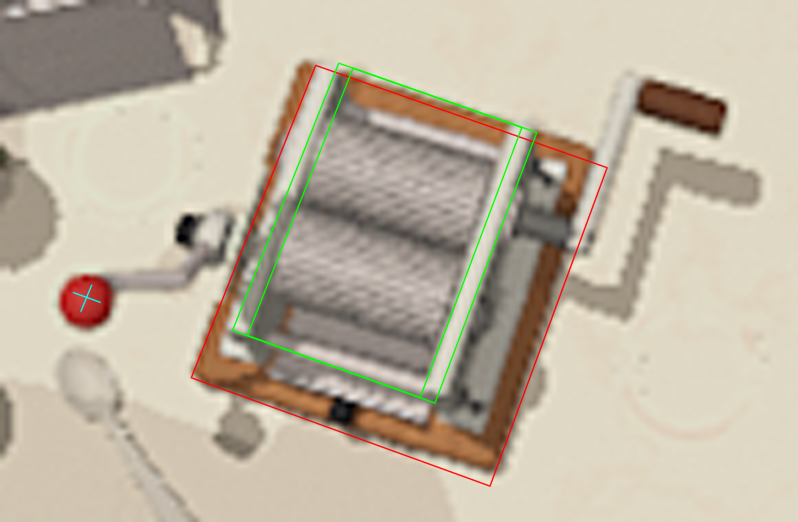

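View pics/w4.png

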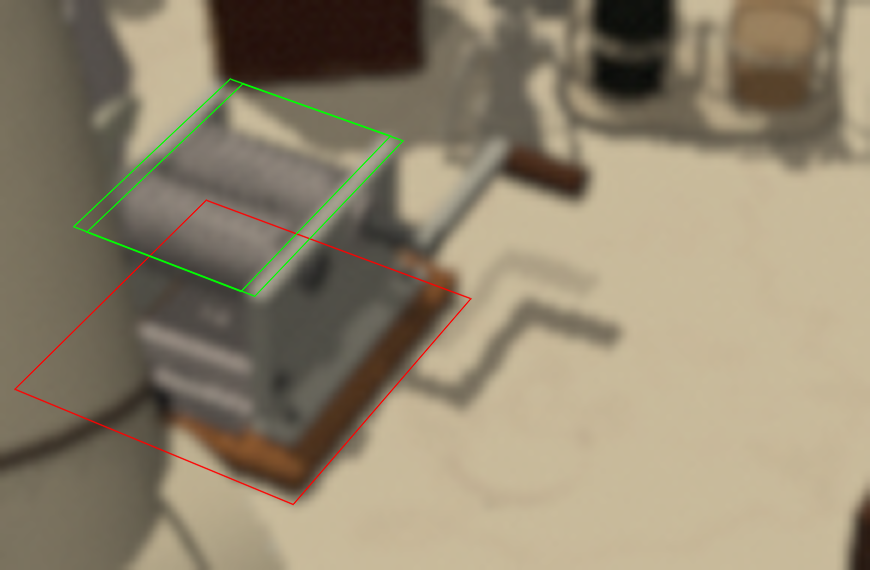

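View pics/w1.png

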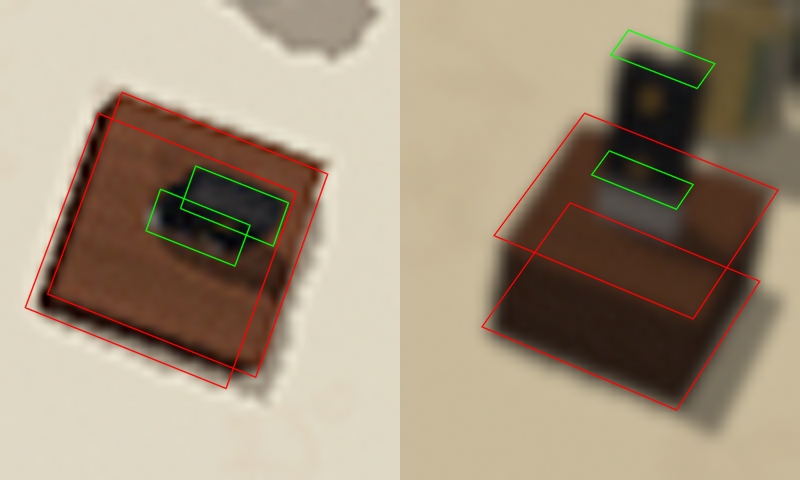

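Run:
```python
from h import *
for n,o,w,h in(('top',(248,170),80,80),('scene',(258,178),65,80)):
    im=cv2.imread(f'pics/{n}0.png')[o[1]:o[1]+h,o[0]:o[0]+w]
    im=cv2.resize(im,None,fx=7,fy=7,interpolation=cv2.INTER_LANCZOS4)
    im=np.clip(im*1.4,0,255).astype(np.uint8)
    for i in range(0,w,10):
        cv2.line(im,(i*7,0),(i*7,6),(0,0,255),1);cv2.putText(im,str(o[0]+i),(i*7,16),0,.35,(0,0,255))
    for i in range(0,h,10):
        cv2.line(im,(0,i*7),(6,i*7),(0,0,255),1);cv2.putText(im,str(o[1]+i),(8,i*7+4),0,.35,(0,0,255))
    cv2.imwrite(f'pics/z_{n}.png',im)
```

```text
(no output)
```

View pics/z_top.png

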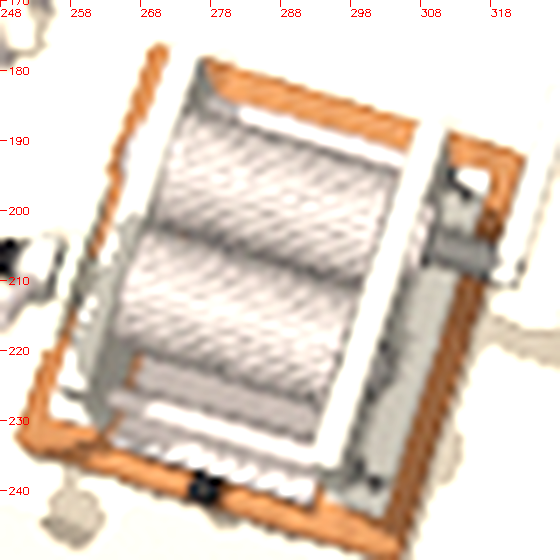

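View pics/z_scene.png

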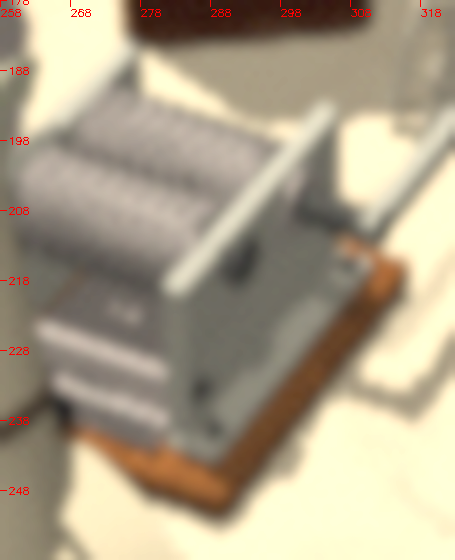

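```bash
cat > fm.py <<'E'
from h import *
from scipy.optimize import least_squares
T=lambda u,v:(248+u/7-.5,170+v/7-.5)
S=lambda u,v:(258+u/7-.5,178+v/7-.5)
obs=lambda t,zb:[('top',T(418,120),(75,-47,112)),('top',T(447,128),(75,-47-t,112)),('top',T(313,460),(-75,-47,112)),('top',T(200,58),(75,47,112)),('top',T(165,48),(75,47+t,112)),
('top',T(405,557),(-95,-88,0)),('top',T(525,155),(95,-88,zb)),('top',T(160,45),(95,88,zb)),
('top',(230.6-.5,219.7-.5),(-92.6,112,190)),
('top',T(155,222),(-1,45,98)),('top',T(355,280),(-1,-45,98)),
('scene',S(332,105),(75,-47-t/2,112)),('scene',S(172,288),(-75,-47-t/2,112)),('scene',S(130,50),(75,47+t/2,112)),
('scene',S(218,520),(-95,-88,0)),('scene',S(407,270),(95,-88,zb))]
def f(p):
    r=[]
    for n,uv,l in obs(p[3],p[4]):
        w=R.from_euler('z',p[2]).apply(np.array(l,float))+[p[0],p[1],0]
        r+=list(proj(n,w)[0]-uv)
    return np.array(r)
s=least_squares(f,[540,120,-.27,8,20],x_scale=[100,100,1,10,10],diff_step=1e-3,loss='soft_l1')
print(s.x.round(3));print(f(s.x).reshape(-1,2).round(1).tolist())
E
python3 fm.py
```

```text
[ 5.45766e+02  1.28073e+02 -2.41000e-01  8.00000e+00  1.99990e+01]
[[0.8, 0.5], [-0.8, 0.2], [-2.3, 1.1], [1.0, -1.2], [3.4, -0.7], [-2.6, 3.2], [1.1, 1.3], [-0.7, -1.4], [-1.1, -0.6], [-0.7, 1.1], [0.3, 3.0], [-0.3, -0.3], [-2.0, -0.4], [1.7, -1.7], [-0.8, 1.4], [1.5, -1.7]]
```

```bash
sed -i 's/(q\[:,:2\]\/q\[:,2:\]).round(1)/q[:,:2]\/q[:,2:]/' h.py; sed -i 's/,diff_step=1e-3//' fm.py; python3 fm.py
```

```text
Traceback (most recent call last):
  File "fm.py", line 17, in <module>
    s=least_squares(f,[540,120,-.27,8,20],x_scale=[100,100,1,10,10],loss='soft_l1')
  File "fm.py", line 15, in f
    r+=list(proj(n,w)[0]-uv)
            ~~~~^^^^^
  File "h.py", line 10, in proj
    c=eyes.calibration(n);q=R.from_rotvec(c['attitude']).inv().apply(np.atleast_2d(p)-c['eye'])@c['mtx'].T
ValueError: time passes only in moves, steps and waits
```

```bash
python3 - <<'E'
from workcell import eyes
import pickle
pickle.dump({n:eyes.calibration(n) for n in('top','scene')},open('cal.pkl','wb'))
E
sed -i "s/c=eyes.calibration(n)/c=CAL[n]/; 3a import pickle; CAL=pickle.load(open('cal.pkl','rb'))" h.py; python3 fm.py
```

```text
[ 5.47211e+02  1.27957e+02 -2.01000e-01  1.33930e+01  6.90800e+00]
[[0.1, -1.0], [0.4, -0.8], [-1.0, 0.3], [-0.1, -1.4], [0.5, -1.3], [-0.9, 2.1], [0.4, 0.3], [-1.7, -0.1], [-0.2, 0.9], [-0.8, 1.2], [0.6, 1.9], [0.1, -0.9], [0.2, -0.5], [0.1, -2.1], [1.0, 0.8], [1.0, 0.1]]
```

Run:
```python
from h import *
def d(a,b,z,sub=0,n='top'):
    p,q=at(n,*a,z),at(n,*b,z);v=q-p;print(p,q,np.linalg.norm(v).round(1),np.arctan2(v[1],v[0]).round(3))
T=lambda u,v:(248+u/7-.5,170+v/7-.5)
S=lambda u,v:(258+u/7-.5,178+v/7-.5)
d(T(313,460),T(418,120),112);d(T(345,468),T(447,128),112);d(T(355,280),T(155,222),98);d(T(418,120),T(200,58),112)
d(T(405,557),T(18,440),0);d(S(172,288),S(332,105),112,n='scene');d(S(332,105),S(130,50),112,n='scene')
d(S(218,520),S(407,285),0,n='scene')
```

```text
[465.5  94.1 112. ] [608.5  66.8 112. ] 145.6 -0.189
[463.5  81.1 112. ] [606.3  54.7 112. ] 145.2 -0.183
[542.6  86.3  98. ] [558.8 170.4  98. ] 85.6 1.38
[608.5  66.8 112. ] [626.  158.4 112. ] 93.3 1.382
[443.   58.6   0. ] [477.5 231.1   0. ] 175.9 1.373
[460.4  90.1 112. ] [605.4  59.3 112. ] 148.2 -0.209
[605.4  59.3 112. ] [620.2 162.2 112. ] 104.0 1.428
[439.1  64.6   0. ] [619.4  25.1   0. ] 184.6 -0.216
```

Run:
```python
from h import *
ims=[]
for n,o,w,h in(('top',(396,220),46,50),('scene',(378,224),42,50)):
    im=cv2.imread(f'pics/{n}0.png')[o[1]:o[1]+h,o[0]:o[0]+w]
    im=cv2.resize(im,None,fx=9,fy=9,interpolation=cv2.INTER_CUBIC)
    im=np.clip(im*1.8,0,255).astype(np.uint8)
    for i in range(0,w,10):
        cv2.line(im,(i*9,0),(i*9,6),(0,0,255),1);cv2.putText(im,str(o[0]+i),(i*9,16),0,.35,(0,0,255))
    for i in range(0,h,10):
        cv2.line(im,(0,i*9),(6,i*9),(0,0,255),1);cv2.putText(im,str(o[1]+i),(8,i*9+4),0,.35,(0,0,255))
    ims.append(im)
cv2.imwrite('pics/zr.png',np.hstack(ims))
```

```text
(no output)
```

View pics/zr.png

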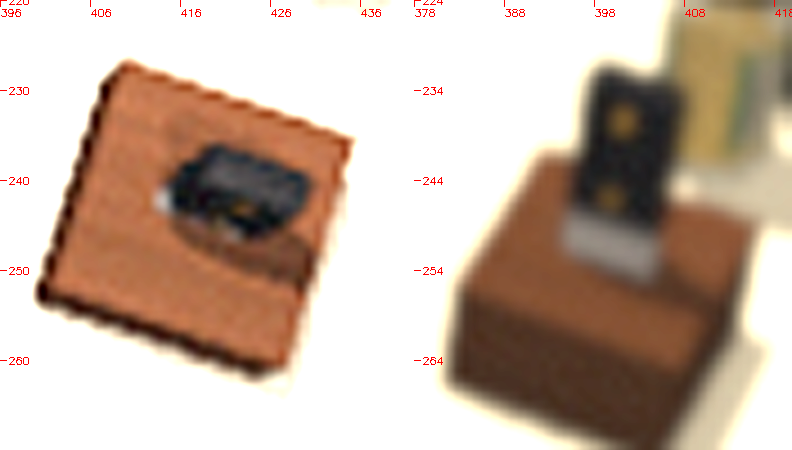

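Run:
```python
from h import *
T=lambda u,v:(396+u/9-.5,220+v/9-.5)
S=lambda u,v:(378+u/9-.5,224+v/9-.5)
t=[at('top',*T(*p),48) for p in((125,62),(352,138),(285,365),(48,293))]
s=[at('scene',*S(*p),48) for p in((131,155),(341,222),(279,365),(46,283))]
for q in(t,s):
    q=np.array(q);print(q.tolist(),q.mean(0)); 
    for i in range(4):
        v=q[(i+1)%4]-q[i];print(np.linalg.norm(v).round(1),np.arctan2(v[1],v[0]).round(3))
print('handle top',at('top',*T(257,178),125),[at('top',*T(*p),125) for p in((215,145),(312,178),(205,178),(298,208))])
print('step foot scene',at('scene',*S(149,245),50),at('scene',*S(241,280),50),'handle top scene',at('scene',*S(205-20+35-20,75),125))
```

```text
[[533.5, -241.3, 48.0], [515.6, -316.2, 48.0], [439.9, -297.8, 48.0], [455.7, -220.6, 48.0]] [ 486.175 -268.975   48.   ]
77.0 -1.805
77.9 2.903
78.8 1.369
80.5 -0.26
[[525.1, -242.0, 48.0], [511.4, -314.8, 48.0], [438.2, -302.3, 48.0], [455.2, -223.5, 48.0]] [ 482.475 -270.65    48.   ]
74.1 -1.757
74.3 2.972
80.6 1.358
72.3 -0.259
handle top [ 487.3 -269.7  125. ] [array([ 496.3, -256.4,  125. ]), array([ 489. , -286.4,  125. ]), array([ 485.8, -253.8,  125. ]), array([ 479.3, -282.6,  125. ])]
step foot scene [ 480.4 -254.    50. ] [ 472.2 -285.6   50. ] handle top scene [ 483.4 -261.5  125. ]
```

```bash
cat >> h.py <<'E'
def go(target,yaw=None,show=True):
    """tool-axis units (25mm / 5deg) needed to reach TCP target; yaw = world angle wanted for jaw axis (tool y), mod pi"""
    s=monitor.read_state();M=R.from_rotvec(s['orientation']).as_matrix()
    d=M.T@(np.array(target)-s['tcp_pos'])/25
    print('t',round(s['clock'],2),'tcp',s['tcp_pos'].round(1),'F',s['wrist_force'].round(1),'gap',round(s['finger_gap'],3),'q',s['joints'].round(2))
    print('x',M[:,0].round(3),'y',M[:,1].round(3),'units',d.round(3),end=' ')
    if yaw is not None:
        a=np.arctan2(M[1,1],M[0,1]);e=(yaw-a+np.pi/2)%np.pi-np.pi/2
        print('turn(about down x, sign flipped) 5deg units',(-np.degrees(e)/5*np.sign(-M[2,0])).round(2))
E
python3 - <<'E'
from h import *
go([485,-269.7,230],-.22)
E
```

```text
t 0.1 tcp [281.2 585.3 230.4] F [-0.2 -0.2 -0.2] gap 1.001 q [-0.86  0.5  -0.43  1.55  0.22  1.14 -0.21]
x [-0.001 -0.002 -1.   ] y [ 0.433  0.901 -0.002] units [  0.062 -27.299  22.156] turn(about down x, sign flipped) 5deg units 15.39
```

arm_command(motion=[-0.3, -1, 0.8, 0, -0.3, -1, 0.8, 0, -0.3, -1, 0.8, 0, -0.3, -1, 0.8, 0, -0.3, -1, 0.8, 0])

```text
clock: 0.52
tcp_pos: [311.6, 428.7, 262.3]
orientation: [0.336, 1.554, -0.348]
wrist_force: [0.5, 0.5, -0.4]
finger_gap: 1.003
```

arm_command(motion=[-0.1, -1, 0.8, 0, -0.1, -1, 0.8, 0, 0, -1, 0.8, 0, 0, -1, 0.8, 0, 0, -1, 0.8, 0])

```text
clock: 0.93
tcp_pos: [349.7, 265.1, 268.1]
orientation: [0.336, 1.554, -0.347]
wrist_force: [1.3, -0.6, 0.6]
finger_gap: 1.003
```

arm_command(motion=[0, -1, 0.8, 0.5, 0, -1, 0.8, 0.5, 0, -1, 0.7, 0.5, 0, -1, 0.7, 0.5, 0, -1, 0.7, 0.5])

```text
clock: 1.35
tcp_pos: [367.0, 102.1, 268.0]
orientation: [0.513, 1.517, -0.526]
wrist_force: [0.9, -0.2, 0.4]
finger_gap: 1.0
```

arm_command(motion=[0, -1, 0.5, 1, 0, -1, 0.4, 1, 0, -1, 0.3, 1, 0, -1, 0.3, 1, 0, -1, 0.3, 1])

```text
clock: 1.77
tcp_pos: [302.5, -21.0, 268.3]
orientation: [0.867, 1.396, -0.884]
wrist_force: [1.8, -1.2, 0.2]
finger_gap: 1.001
```

Run:
```python
from h import *
go([485,-269.7,230],-.22)
```

```text
t 1.77 tcp [302.5 -21.  268.3] F [ 1.8 -1.2  0.2] gap 1.001 q [-0.02 -0.23 -0.01  2.26  0.    1.12  0.42]
x [-0.012 -0.004 -1.   ] y [ 0.902  0.431 -0.013] units [ 1.49   2.316 12.127] turn(about down x, sign flipped) 5deg units 7.63
```

arm_command(motion=[0, 0.4, 1, 0, 0, 0.4, 1, 0, 0, 0.5, 1, 0.5, 0, 0.6, 1, 0.8, 0, 0.7, 1, 0.8])

```text
clock: 2.18
tcp_pos: [404.7, -115.6, 266.6]
orientation: [1.015, 1.325, -1.035]
wrist_force: [-0.7, 0.2, 0.2]
finger_gap: 0.997
```

arm_command(motion=[0, 0.6, 1, 1, 0, 0.7, 1, 1, 0, 0.8, 1, 1, 0, 0.8, 0.8, 1, 0, 0.8, 0.8, 1])

```text
clock: 2.6
tcp_pos: [509.8, -228.1, 263.3]
orientation: [1.348, 1.113, -1.373]
wrist_force: [0.3, 0.9, 0.2]
finger_gap: 0.997
```

Run:
```python
from h import *
go([485,-269.7,180],-.22)
```

```text
t 2.6 tcp [ 509.8 -228.1  263.3] F [0.3 0.9 0.2] gap 0.997 q [ 0.17  0.29  0.25  1.76 -0.07  1.12  0.23]
x [-0.016 -0.003 -1.   ] y [ 0.979 -0.204 -0.015] units [ 3.355 -0.583  1.808] turn(about down x, sign flipped) 5deg units 0.17
```

arm_command(motion=[0.3, -0.2, 0.6, 0, 0.3, -0.2, 0.6, 0.1, 0.3, -0.2, 0.6, 0, 0.4, 0, 0, 0, 0.4, 0, 0, 0], claw=0)

```text
clock: 3.02
tcp_pos: [486.4, -276.4, 218.1]
orientation: [1.358, 1.1, -1.387]
wrist_force: [-0.1, 0.6, -0.6]
finger_gap: 0.505
```

Run:
```python
from h import *
go([485,-269.7,75],-.22)
print(at('top',390+262/6,170+190/6,105))
for n in('top','scene'):
    im=eyes.read_camera(n)[:,:,::-1];cv2.imwrite(f'pics/{n}1.png',im)
crop('pics/top1.png',380,190,100,85,4,'pics/a.png');crop('pics/scene1.png',350,170,100,85,4,'pics/b.png')
cv2.imwrite('pics/ab1.png',np.hstack([cv2.imread('pics/a.png'),cv2.imread('pics/b.png')]))
```

```text
t 3.02 tcp [ 486.4 -276.4  218.1] F [-0.1  0.6 -0.6] gap 0.505 q [ 0.24  0.33  0.27  1.81 -0.09  1.03  0.32]
x [-0.016 -0.006 -1.   ] y [ 0.975 -0.221 -0.014] units [ 5.721 -0.035 -0.306] turn(about down x, sign flipped) 5deg units -0.04
[ 601.  -296.1  105. ]
```

View pics/ab1.png

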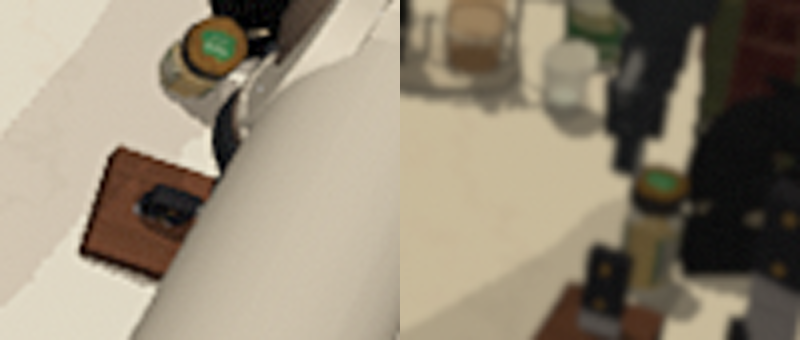

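Run:
```python
from h import *
print(proj('scene',[[486.4,-276.4,218.1],[485,-269.7,125],[485,-269.7,65]]))
```

```text
[[409.2507819  207.17747853]
 [402.61022892 232.00161393]
 [400.08737827 247.05334413]]
```

arm_command(motion=[0.8, 0, -0.3, 0, 0.8, 0, 0, 0, 0.8, 0, 0, 0, 0.6, 0, 0, 0, 0, 0, 0, 0])

```text
clock: 3.53
tcp_pos: [489.8, -261.8, 141.3]
orientation: [1.356, 1.106, -1.377]
wrist_force: [-1.2, 0.4, -0.4]
finger_gap: 0.499
```

Run:
```python
from h import *
go([485,-269.7,76],-.22)
for n in('scene',):
    im=eyes.read_camera(n)[:,:,::-1];cv2.imwrite(f'pics/{n}2.png',im)
crop('pics/scene2.png',365,190,75,80,7,'pics/b2.png')
```

```text
t 3.53 tcp [ 489.8 -261.8  141.3] F [-1.2  0.4 -0.4] gap 0.499 q [ 0.24  0.42  0.24  1.88 -0.12  0.86  0.33]
x [-0.013 -0.003 -1.   ] y [ 0.977 -0.212 -0.012] units [ 2.615 -0.09   0.336] turn(about down x, sign flipped) 5deg units 0.07
```

View pics/b2.png

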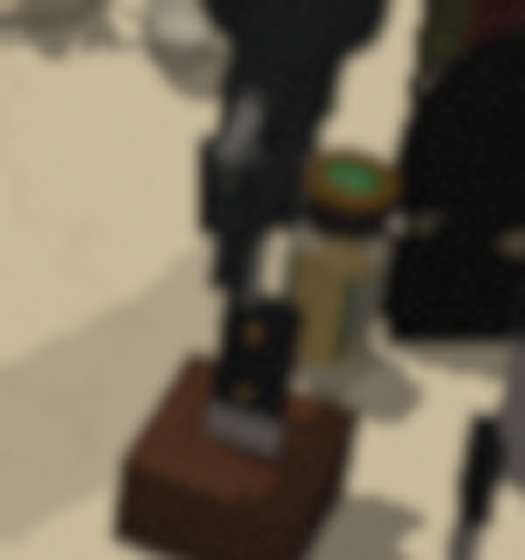

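arm_command(motion=[0, -0.09, 0.34, 0, 0, 0, 0, 0, 0.7, 0, 0, 0, 0.7, 0, 0, 0, 0.7, 0, 0, 0])

```text
clock: 4.0
tcp_pos: [493.8, -273.2, 99.2]
orientation: [1.359, 1.089, -1.362]
wrist_force: [0.1, -0.8, -0.6]
finger_gap: 0.499
```

Run:
```python
from h import *
go([485,-269.7,76],-.22)
```

```text
t 4.0 tcp [ 493.8 -273.2   99.2] F [ 0.1 -0.8 -0.6] gap 0.499 q [ 0.27  0.48  0.23  1.9  -0.15  0.76  0.37]
x [ 0.006 -0.01  -1.   ] y [ 0.978 -0.21   0.008] units [ 0.925 -0.382 -0.07 ] turn(about down x, sign flipped) 5deg units 0.1
```

arm_command(motion=[0, -0.38, -0.07, 0.1, 0, 0, 0, 0, 0, 0, 0, 0])

```text
clock: 4.25
tcp_pos: [483.8, -269.6, 99.5]
orientation: [1.367, 1.084, -1.37]
wrist_force: [1.1, 0.2, 0.8]
finger_gap: 0.499
```

Run:
```python
from h import *
go([485,-269.7,76],-.22)
```

```text
t 4.25 tcp [ 483.8 -269.6   99.5] F [1.1 0.2 0.8] gap 0.499 q [ 0.27  0.47  0.23  1.93 -0.14  0.75  0.36]
x [ 0.005 -0.01  -1.   ] y [ 0.975 -0.22   0.007] units [ 0.942  0.042 -0.016] turn(about down x, sign flipped) 5deg units -0.02
```

arm_command(motion=[0.32, 0, 0, 0, 0.32, 0, 0, 0, 0.3, 0, 0, 0, 0, 0, 0, 0])

```text
clock: 4.58
tcp_pos: [486.8, -271.3, 78.4]
orientation: [1.369, 1.077, -1.365]
wrist_force: [-0.5, 0.9, 0.2]
finger_gap: 0.501
```

Run:
```python
from h import *
go([485,-269.7,76],-.22)
im=eyes.read_camera('scene')[:,:,::-1]
crop(im,365,190,75,80,7,'pics/b3.png')
```

```text
t 4.58 tcp [ 486.8 -271.3   78.4] F [-0.5  0.9  0.2] gap 0.501 q [ 0.28  0.5   0.22  1.93 -0.16  0.7   0.37]
x [ 0.013 -0.013 -1.   ] y [ 0.975 -0.22   0.015] units [ 0.096 -0.084 -0.05 ] turn(about down x, sign flipped) 5deg units -0.02
```

View pics/b3.png

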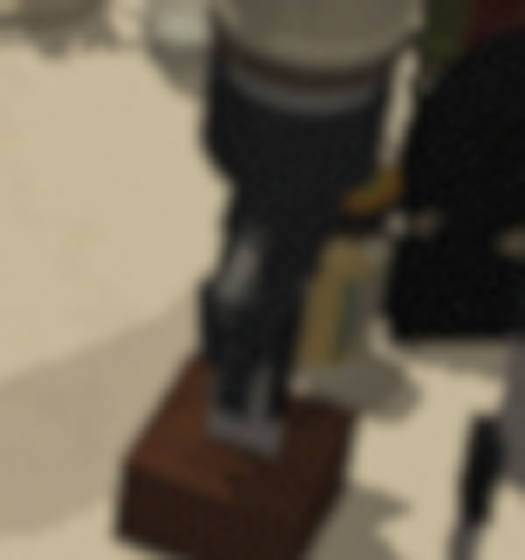

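arm_command(motion=[0.08, -0.05, -0.05, 0, 0, 0, 0, 0, 0, 0, 0, 0, 0, 0, 0, 0, 0, 0, 0, 0], claw=-1)

```text
clock: 5.05
tcp_pos: [486.2, -270.1, 76.8]
orientation: [1.369, 1.077, -1.365]
wrist_force: [1.2, 0.2, -0.8]
finger_gap: 0.181
```

arm_command(motion=[0, 0, 0, 0, 0, 0, 0, 0])

```text
clock: 5.22
tcp_pos: [486.1, -270.1, 76.8]
orientation: [1.369, 1.077, -1.365]
wrist_force: [0.5, 0.3, -1.1]
finger_gap: 0.181
```

Run:
```python
from h import *
go([485,-269.7,76],-.22)
```

```text
t 5.22 tcp [ 486.1 -270.1   76.8] F [ 0.5  0.3 -1.1] gap 0.181 q [ 0.28  0.5   0.22  1.94 -0.16  0.7   0.37]
x [ 0.013 -0.013 -1.   ] y [ 0.975 -0.22   0.015] units [ 0.032 -0.048 -0.004] turn(about down x, sign flipped) 5deg units -0.02
```

arm_command(motion=[-0.3, 0, 0, 0, -0.4, 0, 0, 0, -0.4, 0, 0, 0, -0.5, 0, 0, 0, -0.6, 0, 0, 0])

```text
clock: 5.63
tcp_pos: [485.0, -268.6, 134.1]
orientation: [1.368, 1.079, -1.367]
wrist_force: [-0.0, -0.5, -1.2]
finger_gap: 0.18
```

arm_command(motion=[-0.8, 0, 0, 0, -1, 0, 0, 0, -1, 0, 0, 0, -1, 0, 0, 0, -1, 0, 0, 0])

```text
clock: 6.05
tcp_pos: [479.2, -265.7, 261.8]
orientation: [1.367, 1.085, -1.371]
wrist_force: [0.4, -0.4, -1.2]
finger_gap: 0.18
```

Run:
```python
from h import *
go([548.5,128,260],-.193)
im=eyes.read_camera('scene')[:,:,::-1]
crop(im,360,150,100,110,5,'pics/b4.png')
```

```text
t 6.05 tcp [ 479.2 -265.7  261.8] F [ 0.4 -0.4 -1.2] gap 0.18 q [ 0.22  0.25  0.27  1.8  -0.07  1.09  0.3 ]
x [ 0.004 -0.01  -1.   ] y [ 0.975 -0.221  0.006] units [ -0.066  -0.779 -15.972] turn(about down x, sign flipped) 5deg units -0.34
```

View pics/b4.png

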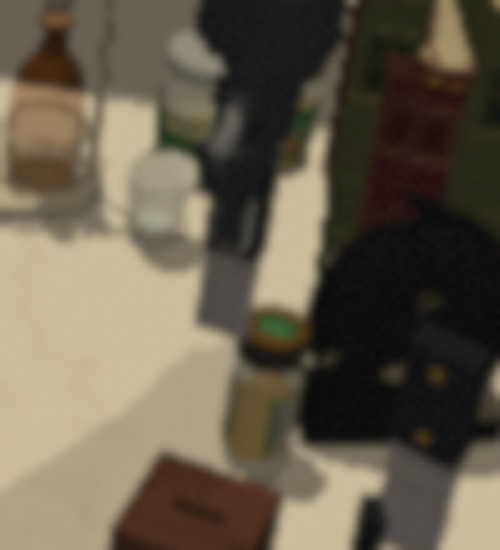

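arm_command(motion=[0, 0, -1, 0, 0, 0, -1, 0, 0, 0, -1, 0, 0, 0, -1, 0, 0, 0, -1, 0])

```text
clock: 6.52
tcp_pos: [508.8, -151.6, 276.8]
orientation: [1.381, 1.054, -1.372]
wrist_force: [0.2, -0.2, -1.7]
finger_gap: 0.175
```

arm_command(motion=[0, 0, -1, 0, 0, 0, -1, 0, 0, 0, -1, 0, 0, 0, -1, 0, 0, 0, -1, 0])

```text
clock: 6.93
tcp_pos: [536.6, -25.4, 280.1]
orientation: [1.384, 1.05, -1.372]
wrist_force: [-0.3, 0.3, -1.1]
finger_gap: 0.179
```

arm_command(motion=[0, 0, -1, -0.3, 0, 0, -1, 0, 0, 0, -1, 0, 0, 0, -0.7, 0, 0, 0, 0, 0])

```text
clock: 7.35
tcp_pos: [555.6, 75.1, 283.1]
orientation: [1.361, 1.069, -1.346]
wrist_force: [-1.0, 0.8, -1.8]
finger_gap: 0.181
```

Run:
```python
from h import *
go([548.5,128,200],-.193)
```

```text
t 7.35 tcp [555.6  75.1 283.1] F [-1.   0.8 -1.8] gap 0.181 q [-0.24  0.24  0.05  1.75  0.01  1.12 -0.41]
x [ 0.028 -0.02  -0.999] y [ 0.978 -0.207  0.031] units [ 3.272 -0.819 -2.055] turn(about down x, sign flipped) 5deg units -0.17
```

```bash
cat >> h.py <<'E'
MILL=np.array([547.2,128.0,-.193])
def tip():
    s=monitor.read_state();M=R.from_rotvec(s['orientation']).as_matrix()
    p=s['tcp_pos']+M[:,0]*68.8
    l=R.from_euler('z',-MILL[2]).apply(p-[MILL[0],MILL[1],0])
    print('tip world',p.round(1),'mill',l.round(1),'tool x',M[:,0].round(3),'tcp mill',R.from_euler('z',-MILL[2]).apply(s['tcp_pos']-[MILL[0],MILL[1],0]).round(1))
    return M,p,l
def tipto(lx,ly,lz,yaw=-.193):
    M,p,l=tip()
    d=R.from_euler('z',MILL[2]).apply(np.array([lx,ly,lz])-l)
    print('units for tip',(M.T@d/25).round(3));go([0,0,0],yaw)
E
python3 - <<'E'
from h import *
tipto(1,0,135)
E
```

```text
tip world [557.5  73.8 214.3] mill [ 20.5 -51.2 214.3] tool x [ 0.028 -0.02  -0.999] tcp mill [ 18.4 -50.3 283.1]
units for tip [ 3.118 -0.911 -2.081]
t 7.35 tcp [555.6  75.1 283.1] F [-1.   0.8 -1.8] gap 0.181 q [-0.24  0.24  0.05  1.75  0.01  1.12 -0.41]
x [ 0.028 -0.02  -0.999] y [ 0.978 -0.207  0.031] units [ 10.763 -21.468   7.384] turn(about down x, sign flipped) 5deg units -0.17
```

arm_command(motion=[0, -0.4, -1, -0.2, 0.3, -0.4, -1, 0, 0.7, -0.1, -0.1, 0, 0.7, 0, 0, 0, 0.5, 0, 0, 0])

```text
clock: 7.77
tcp_pos: [546.6, 130.2, 232.6]
orientation: [1.353, 1.072, -1.326]
wrist_force: [0.4, -0.1, -1.4]
finger_gap: 0.178
```

arm_command(motion=[0.3, 0, 0, 0, 0, 0, 0, 0])

```text
clock: 7.93
tcp_pos: [544.6, 128.0, 223.1]
orientation: [1.349, 1.072, -1.331]
wrist_force: [-0.4, 0.3, -1.2]
finger_gap: 0.181
```

Run:
```python
from h import *
tipto(1,0,125)
for n in('top','scene'):
    im=eyes.read_camera(n)[:,:,::-1];cv2.imwrite(f'pics/{n}5.png',im)
crop('pics/top5.png',230,160,110,90,7,'pics/a5.png');crop('pics/scene5.png',230,150,100,100,6,'pics/b5.png')
```

```text
tip world [546.9 126.5 154.4] mill [ -0.   -1.6 154.4] tool x [ 0.033 -0.023 -0.999] tcp mill [ -2.5  -0.5 223.1]
units for tip [ 1.175e+00 -1.000e-03 -8.300e-02]
t 7.93 tcp [544.6 128.  223.1] F [-0.4  0.3 -1.2] gap 0.181 q [-0.32  0.3   0.02  1.83  0.03  0.99 -0.5 ]
x [ 0.033 -0.023 -0.999] y [ 0.981 -0.19   0.036] units [  8.326 -20.728   9.028] turn(about down x, sign flipped) 5deg units 0.02
```

View pics/a5.png

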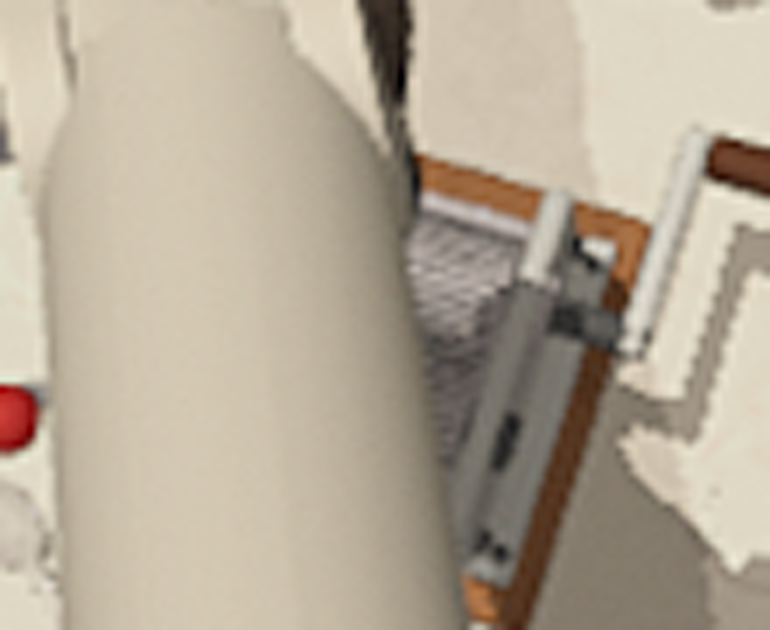

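View pics/b5.png

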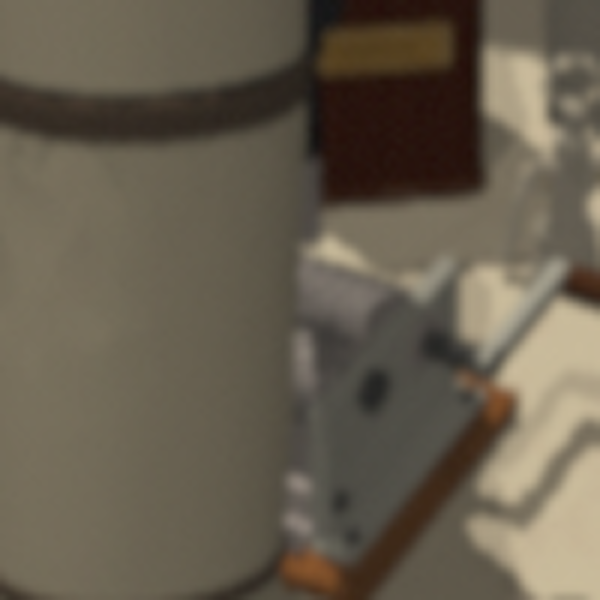

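arm_command(motion=[0.4, 0.02, -0.08, 0, 0.4, 0, 0, 0, 0.3, 0, 0, 0, 0.2, 0, 0, 0, 0, 0, 0, 0])

```text
clock: 8.45
tcp_pos: [550.3, 128.3, 192.4]
orientation: [1.357, 1.066, -1.326]
wrist_force: [-0.3, 0.0, -1.0]
finger_gap: 0.18
```

Run:
```python
from h import *
tipto(1,0,115)
```

```text
tip world [553.1 126.9 123.6] mill [  6.    0.  123.6] tool x [ 0.041 -0.021 -0.999] tcp mill [  3.    0.9 192.4]
units for tip [ 0.337 -0.217 -0.004]
t 8.45 tcp [550.3 128.3 192.4] F [-0.3  0.  -1. ] gap 0.18 q [-0.31  0.34  0.02  1.85  0.03  0.92 -0.51]
x [ 0.041 -0.021 -0.999] y [ 0.98  -0.193  0.044] units [  6.905 -20.927   9.194] turn(about down x, sign flipped) 5deg units -0.01
```

arm_command(motion=[0.1, -0.22, 0, 0, 0.1, -0.02, 0, 0, 0.1, -0.02, 0, 0, 0, 0, 0, 0])

```text
clock: 8.78
tcp_pos: [543.3, 129.5, 183.3]
orientation: [1.356, 1.067, -1.327]
wrist_force: [-0.3, -0.1, -0.9]
finger_gap: 0.177
```

Run:
```python
from h import *
tipto(1,0,112)
```

```text
tip world [546.  128.  114.6] mill [ -1.2  -0.3 114.6] tool x [ 0.039 -0.022 -0.999] tcp mill [ -4.1   0.7 183.3]
units for tip [ 0.106  0.083 -0.012]
t 8.78 tcp [543.3 129.5 183.3] F [-0.3 -0.1 -0.9] gap 0.177 q [-0.32  0.34  0.02  1.87  0.03  0.9  -0.52]
x [ 0.039 -0.022 -0.999] y [ 0.98  -0.193  0.043] units [  6.583 -20.618   9.185] turn(about down x, sign flipped) 5deg units -0.01
```

arm_command(motion=[0.06, 0.1, 0, 0, 0.06, 0, 0, 0, 0.06, 0, 0, 0, 0, 0, 0, 0])

```text
clock: 9.12
tcp_pos: [546.8, 129.1, 179.2]
orientation: [1.357, 1.067, -1.326]
wrist_force: [-0.2, -0.1, -0.3]
finger_gap: 0.179
```

Run:
```python
from h import *
tipto(1,0,107)
```

```text
tip world [549.6 127.6 110.4] mill [2.400e+00 1.000e-01 1.104e+02] tool x [ 0.041 -0.021 -0.999] tcp mill [ -0.6   1.  179.2]
units for tip [ 0.135 -0.062  0.003]
t 9.12 tcp [546.8 129.1 179.2] F [-0.2 -0.1 -0.3] gap 0.179 q [-0.32  0.35  0.02  1.87  0.03  0.89 -0.51]
x [ 0.041 -0.021 -0.999] y [ 0.98  -0.193  0.044] units [  6.376 -20.763   9.2  ] turn(about down x, sign flipped) 5deg units -0.01
```

arm_command(motion=[0.05, -0.04, 0, 0, 0.05, 0, 0, 0, 0, 0, 0, 0])

```text
clock: 9.37
tcp_pos: [546.1, 129.2, 176.5]
orientation: [1.358, 1.066, -1.326]
wrist_force: [-0.3, -0.0, -1.7]
finger_gap: 0.179
```

arm_command(motion=[0.05, 0, 0, 0, 0.05, 0, 0, 0])

```text
clock: 9.53
tcp_pos: [546.4, 129.2, 174.1]
orientation: [1.358, 1.066, -1.325]
wrist_force: [0.8, -0.4, -0.5]
finger_gap: 0.18
```

Run:
```python
from h import *
tipto(1,0,105)
```

```text
tip world [549.2 127.8 105.4] mill [  2.1   0.2 105.4] tool x [ 0.042 -0.021 -0.999] tcp mill [ -1.    1.1 174.1]
units for tip [ 0.015 -0.043  0.007]
t 9.53 tcp [546.4 129.2 174.1] F [ 0.8 -0.4 -0.5] gap 0.18 q [-0.32  0.35  0.02  1.87  0.03  0.88 -0.51]
x [ 0.042 -0.021 -0.999] y [ 0.98  -0.193  0.045] units [  6.154 -20.741   9.211] turn(about down x, sign flipped) 5deg units -0.01
```

arm_command(motion=[0.04, 0, 0, 0, 0.04, 0, 0, 0])

```text
clock: 9.7
tcp_pos: [546.5, 129.2, 171.9]
orientation: [1.358, 1.066, -1.325]
wrist_force: [0.7, -0.0, -0.2]
finger_gap: 0.177
```

arm_command(motion=[0.04, 0, 0, 0, 0.04, 0, 0, 0])

```text
clock: 9.87
tcp_pos: [546.5, 129.2, 169.7]
orientation: [1.358, 1.066, -1.325]
wrist_force: [-1.7, 0.4, 3.4]
finger_gap: 0.179
```

arm_command(motion=[0.01, -0.02, 0, 0, 0, 0, 0, 0])

```text
clock: 10.03
tcp_pos: [546.4, 129.3, 169.8]
orientation: [1.358, 1.066, -1.325]
wrist_force: [-0.2, 0.1, 0.9]
finger_gap: 0.183
```

Run:
```python
from h import *
tipto(1,0,100)
```

```text
tip world [549.3 127.8 101.1] mill [  2.1   0.2 101.1] tool x [ 0.042 -0.021 -0.999] tcp mill [ -1.    1.1 169.8]
units for tip [ 0.041 -0.046  0.009]
t 10.03 tcp [546.4 129.3 169.8] F [-0.2  0.1  0.9] gap 0.183 q [-0.32  0.36  0.02  1.88  0.03  0.87 -0.51]
x [ 0.042 -0.021 -0.999] y [ 0.98  -0.193  0.046] units [  5.965 -20.736   9.22 ] turn(about down x, sign flipped) 5deg units -0.01
```

arm_command(motion=[0.03, 0, 0, 0, 0.03, 0, 0, 0])

```text
clock: 10.2
tcp_pos: [546.6, 129.4, 169.4]
orientation: [1.359, 1.065, -1.324]
wrist_force: [-3.5, -0.6, 8.1]
finger_gap: 0.181
```

arm_command(motion=[0.03, 0, 0, 0, 0.03, 0, 0, 0])

```text
clock: 10.37
tcp_pos: [546.5, 129.4, 169.4]
orientation: [1.359, 1.065, -1.324]
wrist_force: [-3.4, -1.6, 6.4]
finger_gap: 0.18
```

arm_command(motion=[-0.2, 0, 0, 0, -0.4, 0.02, 0, 0, -0.6, 0.03, 0, 0, -0.8, 0.03, 0, 0, -0.8, 0.03, 0, 0])

```text
clock: 10.78
tcp_pos: [542.7, 129.3, 238.5]
orientation: [1.352, 1.07, -1.333]
wrist_force: [1.0, -0.5, -1.2]
finger_gap: 0.181
```

Run:
```python
from h import *
tipto(-150,112,165)
print(at('top',195,235,88),at('top',230.1,219.2,190),R.from_euler('z',.193).apply(at('top',230.1,219.2,190)-[547.2,128,0]))
```

```text
tip world [545.  127.7 169.7] mill [ -2.1  -0.7 169.7] tool x [ 0.033 -0.023 -0.999] tcp mill [ -4.6   0.4 238.5]
units for tip [-0.107 -5.925 -4.5  ]
t 10.78 tcp [542.7 129.3 238.5] F [ 1.  -0.5 -1.2] gap 0.181 q [-0.32  0.28  0.02  1.81  0.03  1.02 -0.51]
x [ 0.033 -0.023 -0.999] y [ 0.981 -0.193  0.037] units [  8.928 -20.644   9.118] turn(about down x, sign flipped) 5deg units -0.01
[442.9 371.   88. ] [481.2 255.9 190. ] [-89.30633229 112.86624391 190.        ]
```

arm_command(motion=[0, -1, 0, 0, 0, -1, 0, 0, 0, -1, 0, 0, 0, -1, 0, 0, 0, -1, 0, 0])

```text
clock: 11.2
tcp_pos: [426.0, 153.9, 242.1]
orientation: [1.369, 1.057, -1.321]
wrist_force: [0.2, 0.5, -1.5]
finger_gap: 0.18
```

arm_command(motion=[0, -1, -0.5, 0, 0, -0.3, -1, 0, 0, 0, -1, 0, 0, 0, -1, 0, 0, 0, -0.7, 0])

```text
clock: 11.62
tcp_pos: [408.2, 263.5, 242.8]
orientation: [1.372, 1.055, -1.322]
wrist_force: [0.7, 0.0, -1.5]
finger_gap: 0.178
```

Run:
```python
from h import *
tipto(-150,112,111)
```

```text
tip world [411.8 262.2 174.2] mill [-158.6  105.7  174.2] tool x [ 0.053 -0.02  -0.998] tcp mill [-162.4  106.3  242.8]
units for tip [ 2.539  0.201 -0.277]
t 11.62 tcp [408.2 263.5 242.8] F [ 0.7  0.  -1.5] gap 0.178 q [-0.55  0.15 -0.13  1.97  0.08  1.   -0.92]
x [ 0.053 -0.02  -0.998] y [ 0.978 -0.202  0.056] units [  9.045 -14.374  13.55 ] turn(about down x, sign flipped) 5deg units -0.12
```

arm_command(motion=[0.5, 0, -0.1, -0.1, 0.5, 0, -0.1, 0, 0.5, 0, 0, 0, 0.5, 0, 0, 0, 0.3, 0, 0, 0])

```text
clock: 12.03
tcp_pos: [414.8, 277.0, 189.5]
orientation: [1.37, 1.065, -1.299]
wrist_force: [0.2, 0.3, -1.8]
finger_gap: 0.179
```

Run:
```python
from h import *
tipto(-150,112,111)
for n in('top','scene'):
    im=eyes.read_camera(n)[:,:,::-1];cv2.imwrite(f'pics/{n}6.png',im)
crop('pics/top6.png',190,150,130,100,6,'pics/a6.png')
```

```text
tip world [419.  276.3 120.9] mill [-154.2  121.   120.9] tool x [ 0.062 -0.01  -0.998] tcp mill [-158.6  120.9  189.5]
units for tip [0.404 0.142 0.362]
t 12.03 tcp [414.8 277.  189.5] F [ 0.2  0.3 -1.8] gap 0.179 q [-0.56  0.23 -0.13  2.01  0.1   0.87 -0.94]
x [ 0.062 -0.01  -0.998] y [ 0.981 -0.185  0.063] units [  6.652 -14.697  13.974] turn(about down x, sign flipped) 5deg units 0.08
```

View pics/a6.png

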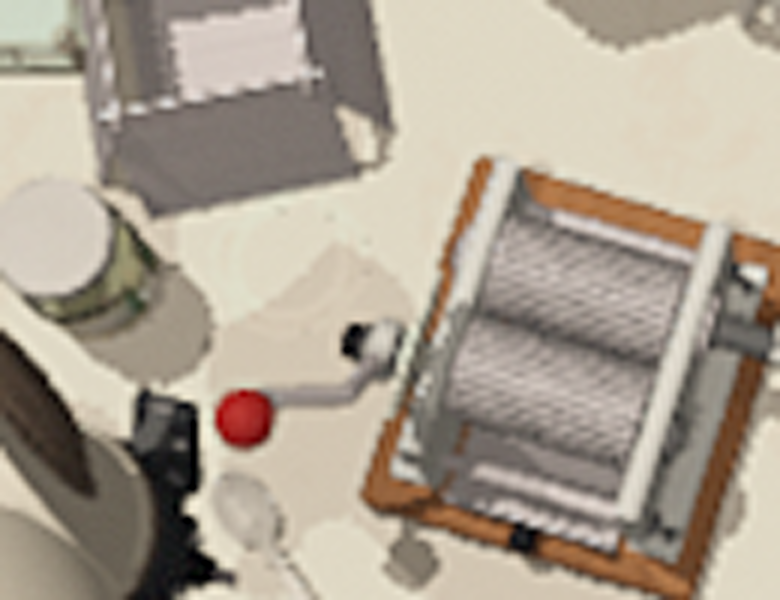

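View pics/scene6.png

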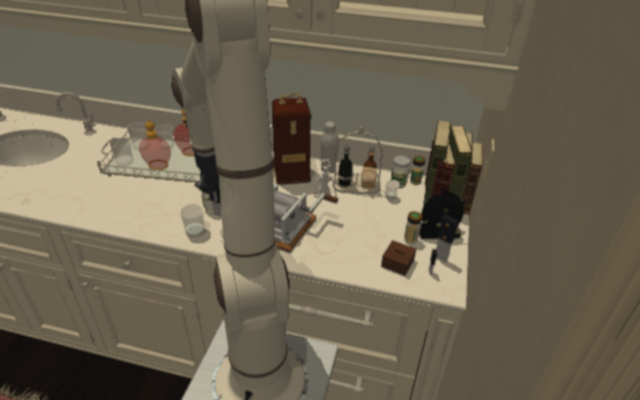

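Run:
```python
from h import *
o=np.array([190,150])
for p in([414.8,277,189.5],[410,277,262],[414.8+22,277-4,200],[481,255.9,190]): print(((proj('top',p)[0]+.5-o)*6).round(0))
```

```text
[175. 564.]
[134. 553.]
[186. 511.]
[244. 419.]
```

arm_command(motion=[0.3, 0, 0.3, 0, 0, 0.3, 0, 0, 0, 0.3, 0, 0, 0, 0, 0, 0])

```text
clock: 12.47
tcp_pos: [430.4, 265.2, 184.5]
orientation: [1.372, 1.064, -1.298]
wrist_force: [0.2, 0.1, -1.7]
finger_gap: 0.183
```

Run:
```python
from h import *
tipto(-150,112,111)
```

```text
tip world [434.8 264.5 115.8] mill [-136.5  112.4  115.8] tool x [ 0.063 -0.01  -0.998] tcp mill [-140.9  112.2  184.5]
units for tip [ 0.158 -0.552  0.012]
t 12.47 tcp [430.4 265.2 184.5] F [ 0.2  0.1 -1.7] gap 0.183 q [-0.53  0.24 -0.12  2.    0.1   0.85 -0.9 ]
x [ 0.063 -0.01  -0.998] y [ 0.981 -0.186  0.064] units [  6.381 -15.387  13.635] turn(about down x, sign flipped) 5deg units 0.07
```

arm_command(motion=[0.02, 0.1, 0, 0, 0, 0.1, 0, 0, 0, 0.1, 0, 0])

```text
clock: 12.72
tcp_pos: [439.8, 263.5, 185.7]
orientation: [1.375, 1.063, -1.298]
wrist_force: [-0.5, -1.0, -1.1]
finger_gap: 0.174
```

arm_command(motion=[0, 0.1, 0, 0, 0, 0.1, 0, 0])

```text
clock: 12.88
tcp_pos: [445.5, 262.8, 186.4]
orientation: [1.375, 1.063, -1.297]
wrist_force: [0.2, -0.2, -1.1]
finger_gap: 0.184
```

Run:
```python
from h import *
tipto(-150,112,111)
```

```text
tip world [450.  262.2 117.8] mill [-121.1  113.   117.8] tool x [ 0.066 -0.009 -0.998] tcp mill [-125.7  112.7  186.4]
units for tip [ 0.194 -1.171  0.037]
t 12.88 tcp [445.5 262.8 186.4] F [ 0.2 -0.2 -1.1] gap 0.184 q [-0.52  0.26 -0.11  1.98  0.1   0.86 -0.88]
x [ 0.066 -0.009 -0.998] y [ 0.98  -0.187  0.066] units [  6.361 -15.987  13.696] turn(about down x, sign flipped) 5deg units 0.05
```

arm_command(motion=[0.03, 0.08, 0, 0, 0.03, 0.08, 0, 0])

```text
clock: 13.05
tcp_pos: [448.7, 262.4, 185.5]
orientation: [1.374, 1.064, -1.298]
wrist_force: [-12.0, -1.6, 13.8]
finger_gap: 0.18
```

arm_command(motion=[0.03, 0.08, 0, 0, 0.03, 0.08, 0, 0])

```text
clock: 13.22
tcp_pos: [448.6, 262.5, 185.6]
orientation: [1.368, 1.069, -1.304]
wrist_force: [-11.0, -2.9, 13.1]
finger_gap: 0.177
```

arm_command(motion=[0, -0.3, 0, 0, 0.3, -0.1, 0, 0, 0.3, 0, 0, 0, 0.2, 0, 0, 0, 0, 0, 0, 0])

```text
clock: 13.63
tcp_pos: [439.4, 264.8, 163.3]
orientation: [1.368, 1.07, -1.302]
wrist_force: [0.0, -0.5, -1.5]
finger_gap: 0.176
```

Run:
```python
from h import *
tipto(-150,112,111)
im=eyes.read_camera('top')[:,:,::-1];cv2.imwrite('pics/top7.png',im)
crop(im,190,150,130,100,6,'pics/a7.png')
```

```text
tip world [443.3 264.1  94.6] mill [-128.1  113.7   94.6] tool x [ 0.057 -0.009 -0.998] tcp mill [-132.   113.5  163.3]
units for tip [-0.706 -0.839  0.059]
t 13.63 tcp [439.4 264.8 163.3] F [ 0.  -0.5 -1.5] gap 0.176 q [-0.52  0.29 -0.12  2.    0.1   0.82 -0.89]
x [ 0.057 -0.009 -0.998] y [ 0.981 -0.184  0.058] units [  5.617 -15.677  13.653] turn(about down x, sign flipped) 5deg units 0.09
```

View pics/a7.png

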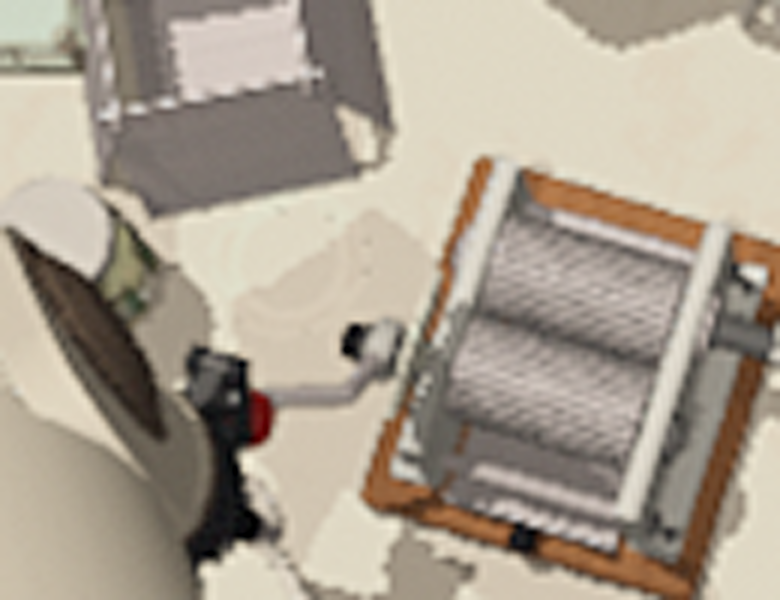

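arm_command(motion=[-0.05, 0.08, 0, 0, 0, 0.08, 0, 0])

```text
clock: 13.85
tcp_pos: [443.3, 263.7, 164.3]
orientation: [1.366, 1.07, -1.303]
wrist_force: [1.0, 0.3, -1.3]
finger_gap: 0.179
```

arm_command(motion=[0, 0.08, 0, 0, 0, 0.08, 0, 0])

```text
clock: 14.02
tcp_pos: [447.3, 263.0, 164.6]
orientation: [1.366, 1.071, -1.304]
wrist_force: [-8.4, 1.8, 2.8]
finger_gap: 0.179
```

arm_command(motion=[-0.04, 0.2, 0, 0, -0.04, 0.2, 0, 0, -0.04, 0.2, 0, 0, -0.04, 0.2, 0, 0])

```text
clock: 14.35
tcp_pos: [450.1, 262.1, 167.8]
orientation: [1.342, 1.091, -1.325]
wrist_force: [-12.0, 1.5, 5.4]
finger_gap: 0.177
```

Run:
```python
from h import *
tipto(-150,112,111)
im=eyes.read_camera('top')[:,:,::-1];cv2.imwrite('pics/top8.png',im)
crop(im,190,150,130,100,6,'pics/a8.png')
```

```text
tip world [451.8 261.   99.1] mill [-119.1  112.3   99.1] tool x [ 0.025 -0.015 -1.   ] tcp mill [-121.   112.9  167.8]
units for tip [-0.512 -1.222 -0.002]
t 14.35 tcp [450.1 262.1 167.8] F [-12.    1.5   5.4] gap 0.177 q [-0.5   0.31 -0.12  1.95  0.08  0.87 -0.84]
x [ 0.025 -0.015 -1.   ] y [ 0.984 -0.177  0.027] units [  6.41  -16.039  13.444] turn(about down x, sign flipped) 5deg units 0.17
```

View pics/a8.png

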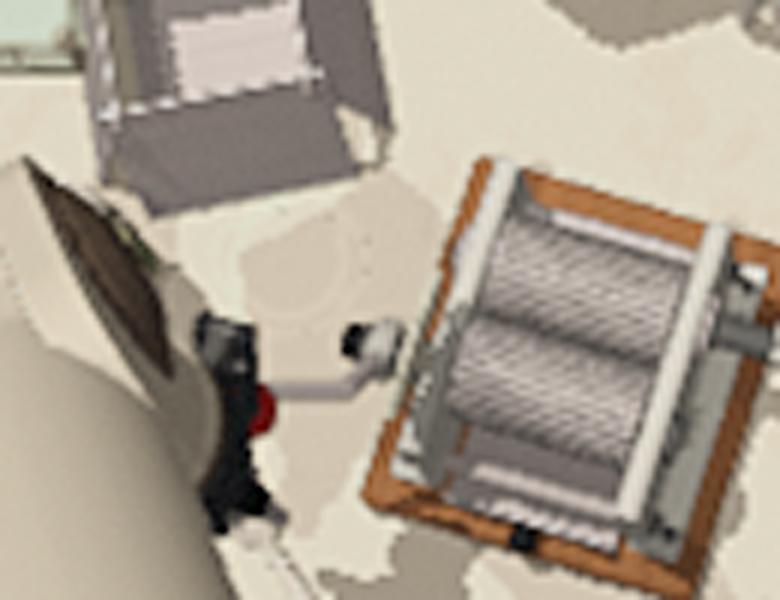

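arm_command(motion=[-0.06, 0.35, 0, 0, -0.06, 0.35, 0, 0, -0.06, 0.35, 0, 0])

```text
clock: 14.65
tcp_pos: [459.9, 260.7, 172.9]
orientation: [1.318, 1.11, -1.342]
wrist_force: [-15.5, 0.2, 10.4]
finger_gap: 0.183
```

Run:
```python
from h import *
tipto(-150,112,111)
```

```text
tip world [459.7 259.4 104.1] mill [-111.   112.2  104.1] tool x [-0.002 -0.019 -1.   ] tcp mill [-111.1  113.5  172.9]
units for tip [-0.28  -1.558 -0.023]
t 14.65 tcp [459.9 260.7 172.9] F [-15.5   0.2  10.4] gap 0.183 q [-0.48  0.33 -0.12  1.91  0.07  0.91 -0.8 ]
x [-0.002 -0.019 -1.   ] y [ 0.986 -0.169  0.001] units [  7.148 -16.376  13.255] turn(about down x, sign flipped) 5deg units 0.27
```

arm_command(motion=[-0.35, 0.8, 0, 0, -0.3, 0.8, 0, 0])

```text
clock: 14.82
tcp_pos: [487.9, 254.6, 186.6]
orientation: [1.298, 1.124, -1.356]
wrist_force: [-7.2, -0.2, -4.7]
finger_gap: 0.18
```

Run:
```python
from h import *
tipto(-150,112,111)
im=eyes.read_camera('top')[:,:,::-1];cv2.imwrite('pics/top9.png',im)
crop(im,190,150,130,100,6,'pics/a9.png')
```

```text
tip world [486.3 252.9 117.9] mill [-83.8 110.9 117.9] tool x [-0.023 -0.025 -0.999] tcp mill [-82.5 112.9 186.6]
units for tip [ 0.321 -2.642 -0.132]
t 14.82 tcp [487.9 254.6 186.6] F [-7.2 -0.2 -4.7] gap 0.18 q [-0.45  0.36 -0.11  1.83  0.06  0.98 -0.75]
x [-0.023 -0.025 -0.999] y [ 0.987 -0.162 -0.019] units [  8.16  -17.46   12.993] turn(about down x, sign flipped) 5deg units 0.34
```

View pics/a9.png

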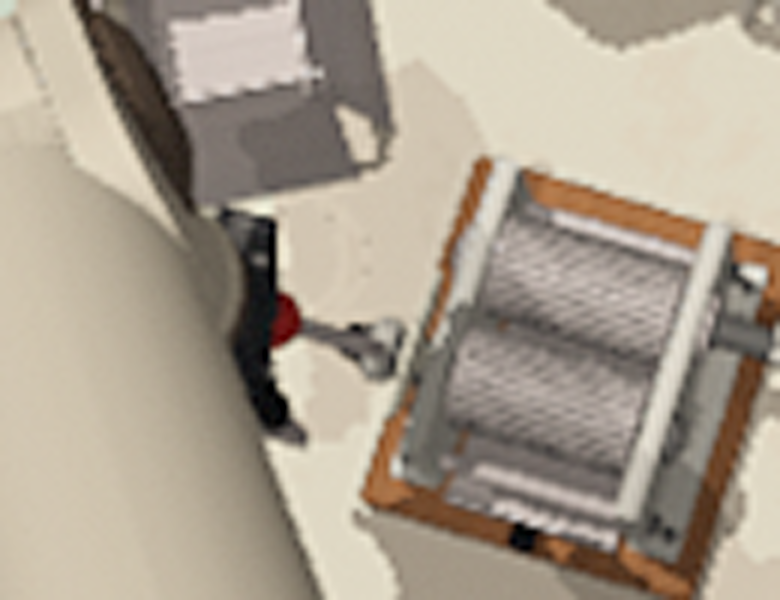

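Run:
```python
from h import *
def ml(u,v,z): return R.from_euler('z',.193).apply(at('top',190+u/6-.5,150+v/6-.5,z)-[547.2,128,0]).round(1)
print(ml(245,418,190),ml(271,318,206),ml(272,418,190),ml(298,318,206))
```

```text
[-89.1 112.3 190. ] [-45.6 112.  206. ] [-85.7 100.9 190. ] [-42.3 100.8 206. ]
```

arm_command(motion=[-0.1, 0.8, 0.05, 0])

```text
clock: 14.95
tcp_pos: [507.1, 251.2, 189.4]
orientation: [1.297, 1.127, -1.358]
wrist_force: [-10.7, 3.6, 2.9]
finger_gap: 0.182
```

Run:
```python
from h import *
tipto(-150,112,111)
```

```text
tip world [505.3 249.6 120.7] mill [-64.4 111.3 120.7] tool x [-0.026 -0.023 -0.999] tcp mill [-63.  113.2 189.4]
units for tip [ 0.458 -3.411 -0.144]
t 14.95 tcp [507.1 251.2 189.4] F [-10.7   3.6   2.9] gap 0.182 q [-0.43  0.39 -0.1   1.79  0.05  1.   -0.72]
x [-0.026 -0.023 -0.999] y [ 0.987 -0.162 -0.022] units [  8.336 -18.221  12.975] turn(about down x, sign flipped) 5deg units 0.35
```

arm_command(motion=[0, -0.8, 0, 0, 0, -1, 0, 0, 0, -0.6, 0, 0, 0, 0, 0, 0])

```text
clock: 15.28
tcp_pos: [452.7, 259.6, 190.7]
orientation: [1.307, 1.12, -1.358]
wrist_force: [-0.2, -0.7, -0.9]
finger_gap: 0.18
```

Run:
```python
from h import *
tipto(-150,112,111)
im=eyes.read_camera('top')[:,:,::-1];cv2.imwrite('pics/top10.png',im)
crop(im,190,150,130,100,6,'pics/a10.png')
```

```text
tip world [451.4 258.1 121.9] mill [-119.   109.3  121.9] tool x [-0.02  -0.022 -1.   ] tcp mill [-118.   111.1  190.7]
units for tip [ 0.452 -1.229 -0.146]
t 15.28 tcp [452.7 259.6 190.7] F [-0.2 -0.7 -0.9] gap 0.18 q [-0.48  0.31 -0.12  1.9   0.05  0.97 -0.79]
x [-0.02  -0.022 -1.   ] y [ 0.985 -0.169 -0.016] units [  8.208 -15.964  13.105] turn(about down x, sign flipped) 5deg units 0.26
```

View pics/a10.png

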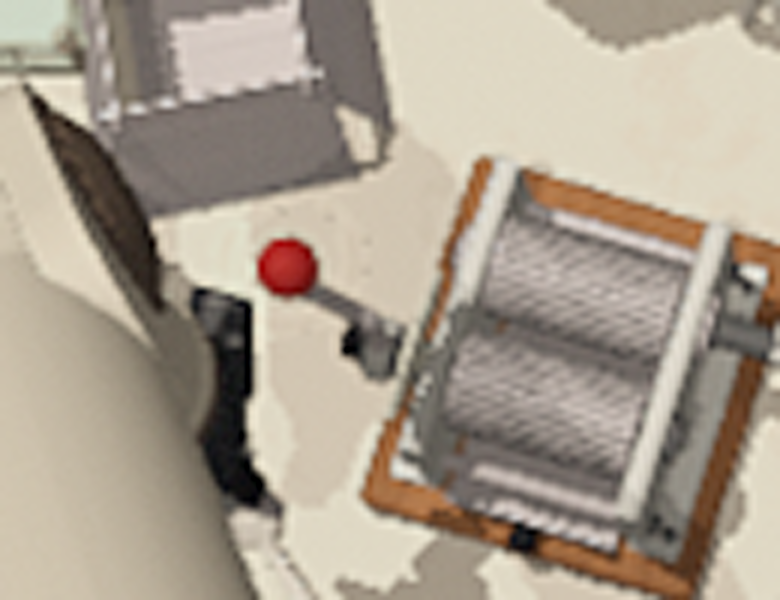

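Run:
```python
from h import *
def ml(u,v,z): return R.from_euler('z',.193).apply(at('top',190+u/6-.5,150+v/6-.5,z)-[547.2,128,0]).round(1)
a=cv2.imread('pics/top6.png').astype(int);b=cv2.imread('pics/top10.png').astype(int)
def cen(i):
    m=(i[:,:,2]>110)&(i[:,:,1]<60)&(i[:,:,0]<60);m[:190]=m[:190]&(True);ys,xs=np.nonzero(m[:,200:260]);k=(ys>150)&(ys<240);return xs[k].mean()+200,ys[k].mean(),k.sum()
for i,z in((a,190),(b,208.8)):
    u,v,n=cen(i);print(u,v,n,R.from_euler('z',.193).apply(at('top',u,v,z)-[547.2,128,0]).round(1))
```

```text
230.06349206349205 219.11111111111111 63 [-89.1 113.1 190. ]
237.24615384615385 193.96923076923076 65 [-22.5 112.3 208.8]
```

arm_command(motion=[-0.8, 0, 0.5, 0.2, -0.8, 0, 1, 0, -0.6, 0, 1, 0, 0, 0, 1, 0, 0, 0, 0.8, 0])

```text
clock: 15.75
tcp_pos: [440.8, 155.7, 251.5]
orientation: [1.324, 1.11, -1.357]
wrist_force: [0.0, -1.2, -0.5]
finger_gap: 0.183
```

Run:
```python
from h import *
tipto(-.6,0,160)
```

```text
tip world [440.1 154.5 182.8] mill [-110.2    5.4  182.8] tool x [-0.01  -0.018 -1.   ] tcp mill [-109.8    6.8  251.5]
units for tip [0.886 4.388 0.246]
t 15.75 tcp [440.8 155.7 251.5] F [ 0.  -1.2 -0.5] gap 0.183 q [-0.35  0.13 -0.06  1.97  0.02  1.06 -0.61]
x [-0.01  -0.018 -1.   ] y [ 0.983 -0.181 -0.007] units [ 10.351 -16.141   9.122] turn(about down x, sign flipped) 5deg units 0.12
```

arm_command(motion=[0, 0.7, 0.1, 0.1, 0, 0.8, 0.1, 0, 0, 0.8, 0, 0, 0, 0.8, 0, 0, 0, 0.8, 0, 0])

```text
clock: 16.17
tcp_pos: [542.3, 121.9, 255.6]
orientation: [1.342, 1.091, -1.363]
wrist_force: [-0.7, -0.4, -1.4]
finger_gap: 0.176
```

arm_command(motion=[0.2, 0.3, 0, 0, 0.3, 0, 0, 0, 0, 0, 0, 0])

```text
clock: 16.42
tcp_pos: [556.1, 116.1, 242.2]
orientation: [1.349, 1.083, -1.364]
wrist_force: [-1.5, -0.7, -2.6]
finger_gap: 0.18
```

Run:
```python
from h import *
tipto(-.6,0,120)
```

```text
tip world [556.5 114.7 173.5] mill [ 11.7 -11.3 173.5] tool x [ 0.006 -0.021 -1.   ] tcp mill [ 11.   -9.9 242.2]
units for tip [ 2.124 -0.519 -0.484]
t 16.42 tcp [556.1 116.1 242.2] F [-1.5 -0.7 -2.6] gap 0.18 q [-0.26  0.31 -0.    1.76  0.03  1.07 -0.49]
x [ 0.006 -0.021 -1.   ] y [ 0.978 -0.206  0.01 ] units [  9.655 -20.903   8.952] turn(about down x, sign flipped) 5deg units -0.17
```

arm_command(motion=[0.3, -0.5, -0.45, -0.15, 0.4, 0, 0, 0, 0.4, -0.05, 0, 0, 0.4, -0.05, 0, 0, 0.2, 0, 0, 0])

```text
clock: 16.83
tcp_pos: [540.4, 130.2, 196.2]
orientation: [1.337, 1.092, -1.355]
wrist_force: [-0.6, -0.4, -1.5]
finger_gap: 0.18
```

Run:
```python
from h import *
tipto(-.6,0,112)
```

```text
tip world [540.7 128.8 127.4] mill [ -6.5  -0.5 127.4] tool x [ 0.004 -0.021 -1.   ] tcp mill [ -7.1   0.9 196.2]
units for tip [ 0.618  0.232 -0.032]
t 16.83 tcp [540.4 130.2 196.2] F [-0.6 -0.4 -1.5] gap 0.18 q [-0.28  0.34 -0.02  1.84  0.03  0.97 -0.51]
x [ 0.004 -0.021 -1.   ] y [ 0.981 -0.192  0.008] units [  7.862 -20.279   9.105] turn(about down x, sign flipped) 5deg units -0.0
```

arm_command(motion=[0.15, 0.2, 0, 0, 0.15, 0, 0, 0, 0.1, 0, 0, 0, 0, 0, 0, 0])

```text
clock: 17.17
tcp_pos: [544.6, 128.2, 183.4]
orientation: [1.335, 1.093, -1.357]
wrist_force: [-0.7, 0.2, -1.4]
finger_gap: 0.178
```

Run:
```python
from h import *
tipto(-.6,0,105)
```

```text
tip world [544.6 126.7 114.7] mill [ -2.3  -1.8 114.7] tool x [ 0.001 -0.022 -1.   ] tcp mill [ -2.6  -0.3 183.4]
units for tip [ 0.385  0.064 -0.08 ]
t 17.17 tcp [544.6 128.2 183.4] F [-0.7  0.2 -1.4] gap 0.178 q [-0.28  0.36 -0.01  1.84  0.03  0.95 -0.51]
x [ 0.001 -0.022 -1.   ] y [ 0.981 -0.192  0.006] units [  7.418 -20.434   9.057] turn(about down x, sign flipped) 5deg units -0.0
```

arm_command(motion=[0.06, 0.07, -0.05, 0, 0.06, 0, 0, 0, 0.06, 0, 0, 0, 0, 0, 0, 0])

```text
clock: 17.5
tcp_pos: [547.9, 128.9, 179.4]
orientation: [1.337, 1.091, -1.356]
wrist_force: [0.1, 0.8, -0.9]
finger_gap: 0.182
```

arm_command(motion=[0.06, 0, 0, 0, 0.06, 0, 0, 0])

```text
clock: 17.67
tcp_pos: [548.4, 128.9, 176.9]
orientation: [1.338, 1.091, -1.355]
wrist_force: [-0.6, 0.5, -1.0]
finger_gap: 0.183
```

Run:
```python
from h import *
tipto(-.6,0,100)
```

```text
tip world [548.7 127.5 108.1] mill [  1.6  -0.2 108.1] tool x [ 0.005 -0.021 -1.   ] tcp mill [  1.    1.2 176.9]
units for tip [ 0.322 -0.091 -0.014]
t 17.67 tcp [548.4 128.9 176.9] F [-0.6  0.5 -1. ] gap 0.183 q [-0.28  0.38 -0.01  1.84  0.03  0.93 -0.51]
x [ 0.005 -0.021 -1.   ] y [ 0.981 -0.193  0.009] units [  7.08  -20.591   9.153] turn(about down x, sign flipped) 5deg units -0.01
```

arm_command(motion=[0.02, -0.08, 0, 0, 0.05, -0.02, 0, 0, 0.04, -0.01, 0, 0])

```text
clock: 17.92
tcp_pos: [545.5, 129.5, 173.9]
orientation: [1.338, 1.091, -1.355]
wrist_force: [-0.0, 0.7, -0.4]
finger_gap: 0.18
```

Run:
```python
from h import *
tipto(-.6,0,100)
```

```text
tip world [545.8 128.  105.1] mill [ -1.3  -0.2 105.1] tool x [ 0.005 -0.021 -1.   ] tcp mill [ -1.9   1.1 173.9]
units for tip [ 0.204  0.028 -0.013]
t 17.92 tcp [545.5 129.5 173.9] F [-0.   0.7 -0.4] gap 0.18 q [-0.28  0.37 -0.01  1.84  0.03  0.92 -0.51]
x [ 0.005 -0.021 -1.   ] y [ 0.981 -0.193  0.009] units [  6.958 -20.473   9.154] turn(about down x, sign flipped) 5deg units -0.01
```

arm_command(motion=[0.05, 0.01, 0, 0, 0.05, 0, 0, 0])

```text
clock: 18.08
tcp_pos: [545.6, 129.5, 171.3]
orientation: [1.338, 1.091, -1.355]
wrist_force: [0.2, -0.1, -0.2]
finger_gap: 0.18
```

arm_command(motion=[0.05, 0, 0, 0, 0.05, 0, 0, 0])

```text
clock: 18.25
tcp_pos: [545.6, 129.4, 168.5]
orientation: [1.338, 1.091, -1.355]
wrist_force: [0.2, 0.4, -0.5]
finger_gap: 0.18
```

arm_command(motion=[0.05, 0, 0, 0, 0.05, 0, 0, 0])

```text
clock: 18.42
tcp_pos: [545.7, 129.4, 165.7]
orientation: [1.338, 1.091, -1.355]
wrist_force: [0.4, -0.5, -1.1]
finger_gap: 0.182
```

Run:
```python
from h import *
tipto(-.6,0,90)
```

```text
tip world [546.  127.9  96.9] mill [-1.2 -0.3 96.9] tool x [ 0.005 -0.021 -1.   ] tcp mill [ -1.8   1.1 165.7]
units for tip [ 0.276  0.02  -0.018]
t 18.42 tcp [545.7 129.4 165.7] F [ 0.4 -0.5 -1.1] gap 0.182 q [-0.28  0.39 -0.01  1.85  0.03  0.91 -0.51]
x [ 0.005 -0.021 -1.   ] y [ 0.981 -0.193  0.009] units [  6.628 -20.479   9.153] turn(about down x, sign flipped) 5deg units -0.01
```

arm_command(motion=[0.05, 0, 0, 0, 0.05, 0, 0, 0])

```text
clock: 18.58
tcp_pos: [545.7, 129.3, 162.8]
orientation: [1.338, 1.091, -1.355]
wrist_force: [0.2, -0.3, -0.7]
finger_gap: 0.18
```

arm_command(motion=[0.05, 0, 0, 0, 0.05, 0, 0, 0])

```text
clock: 18.75
tcp_pos: [545.7, 129.2, 160.0]
orientation: [1.338, 1.091, -1.355]
wrist_force: [0.4, 0.1, -0.6]
finger_gap: 0.18
```

arm_command(motion=[0.04, 0, 0, 0, 0.04, 0, 0, 0])

```text
clock: 18.92
tcp_pos: [545.8, 129.1, 157.8]
orientation: [1.338, 1.091, -1.355]
wrist_force: [-0.3, 0.1, -1.0]
finger_gap: 0.18
```

arm_command(motion=[0.06, 0, 0, 0, 0.06, 0, 0, 0, 0.06, 0, 0, 0])

```text
clock: 19.17
tcp_pos: [545.8, 129.1, 152.9]
orientation: [1.338, 1.091, -1.355]
wrist_force: [-0.4, -0.1, -1.8]
finger_gap: 0.181
```

arm_command(motion=[0.06, 0, 0, 0, 0.06, 0, 0, 0, 0.06, 0, 0, 0])

```text
clock: 19.42
tcp_pos: [545.8, 129.0, 147.9]
orientation: [1.338, 1.091, -1.355]
wrist_force: [-0.5, -0.1, -0.7]
finger_gap: 0.176
```

arm_command(motion=[0.06, 0, 0, 0, 0.06, 0, 0, 0, 0.06, 0, 0, 0])

```text
clock: 19.67
tcp_pos: [545.9, 128.9, 142.9]
orientation: [1.338, 1.091, -1.355]
wrist_force: [-0.1, 0.1, -1.6]
finger_gap: 0.177
```

Run:
```python
from h import *
tipto(-.6,0,58)
```

```text
tip world [546.2 127.5  74.1] mill [-0.9 -0.7 74.1] tool x [ 0.005 -0.021 -1.   ] tcp mill [ -1.5   0.6 142.9]
units for tip [ 0.643  0.005 -0.041]
t 19.67 tcp [545.9 128.9 142.9] F [-0.1  0.1 -1.6] gap 0.177 q [-0.28  0.42 -0.01  1.87  0.04  0.86 -0.51]
x [ 0.005 -0.021 -1.   ] y [ 0.981 -0.193  0.009] units [  5.716 -20.483   9.155] turn(about down x, sign flipped) 5deg units -0.01
```

arm_command(motion=[0.06, 0, 0, 0, 0.06, 0, 0, 0, 0.06, 0, 0, 0])

```text
clock: 19.92
tcp_pos: [545.9, 128.7, 137.8]
orientation: [1.338, 1.091, -1.355]
wrist_force: [-0.2, -0.1, -1.6]
finger_gap: 0.176
```

arm_command(motion=[0.06, 0, 0, 0, 0.06, 0, 0, 0])

```text
clock: 20.08
tcp_pos: [545.9, 128.7, 134.5]
orientation: [1.338, 1.091, -1.355]
wrist_force: [-0.2, 1.6, -1.2]
finger_gap: 0.178
```

arm_command(motion=[0.05, 0, 0, 0, 0.05, 0, 0, 0])

```text
clock: 20.25
tcp_pos: [545.9, 128.7, 131.7]
orientation: [1.338, 1.091, -1.355]
wrist_force: [-0.4, -0.2, -1.8]
finger_gap: 0.179
```

arm_command(motion=[0.04, 0, 0, 0, 0.04, 0, 0, 0])

```text
clock: 20.42
tcp_pos: [545.9, 128.6, 129.4]
orientation: [1.338, 1.091, -1.355]
wrist_force: [0.3, -0.2, -1.5]
finger_gap: 0.177
```

Lower end now at 60.6 mm; the step should meet the rollers within the next 3–7 mm.

arm_command(motion=[0.04, 0, 0, 0, 0.04, 0, 0, 0])

```text
clock: 20.58
tcp_pos: [545.9, 128.5, 127.2]
orientation: [1.338, 1.091, -1.355]
wrist_force: [0.2, 1.3, -0.9]
finger_gap: 0.18
```

arm_command(motion=[0.03, 0, 0, 0, 0.03, 0, 0, 0])

```text
clock: 20.75
tcp_pos: [545.9, 128.5, 125.5]
orientation: [1.338, 1.091, -1.355]
wrist_force: [0.0, 0.0, -1.6]
finger_gap: 0.181
```

arm_command(motion=[0.03, 0, 0, 0, 0.03, 0, 0, 0])

```text
clock: 20.92
tcp_pos: [545.9, 128.6, 124.1]
orientation: [1.338, 1.091, -1.355]
wrist_force: [-0.3, -0.2, 2.9]
finger_gap: 0.183
```

arm_command(motion=[0.01, 0, 0, 0, 0.01, 0, 0, 0])

```text
clock: 21.08
tcp_pos: [545.9, 128.6, 124.0]
orientation: [1.338, 1.091, -1.355]
wrist_force: [-1.3, -0.2, 1.3]
finger_gap: 0.18
```

arm_command(motion=[0.015, 0, 0, 0, 0.015, 0, 0, 0])

```text
clock: 21.25
tcp_pos: [545.9, 128.6, 123.9]
orientation: [1.338, 1.091, -1.355]
wrist_force: [-2.6, -1.0, 3.7]
finger_gap: 0.178
```

Run:
```python
from h import *
tipto(-.6,0,55)
```

```text
tip world [546.3 127.2  55.1] mill [-0.8 -1.  55.1] tool x [ 0.005 -0.021 -1.   ] tcp mill [ -1.4   0.3 123.9]
units for tip [ 0.004  0.007 -0.04 ]
t 21.25 tcp [545.9 128.6 123.9] F [-2.6 -1.   3.7] gap 0.178 q [-0.28  0.44 -0.01  1.88  0.04  0.82 -0.51]
x [ 0.005 -0.021 -1.   ] y [ 0.981 -0.193  0.009] units [  4.958 -20.476   9.167] turn(about down x, sign flipped) 5deg units -0.01
```

arm_command(motion=[0.02, -0.02, 0, 0, 0.02, -0.02, 0, 0, 0.01, 0, 0, 0])

```text
clock: 21.5
tcp_pos: [545.9, 128.6, 123.8]
orientation: [1.34, 1.089, -1.353]
wrist_force: [-2.7, -1.6, 4.2]
finger_gap: 0.178
```

Run:
```python
from h import *
tipto(-.6,0,55)
```

```text
tip world [546.4 127.2  55. ] mill [-0.6 -0.9 55. ] tool x [ 0.007 -0.021 -1.   ] tcp mill [ -1.4   0.4 123.8]
units for tip [ 0.     0.002 -0.037]
t 21.5 tcp [545.9 128.6 123.8] F [-2.7 -1.6  4.2] gap 0.178 q [-0.28  0.44 -0.01  1.88  0.04  0.82 -0.52]
x [ 0.007 -0.021 -1.   ] y [ 0.981 -0.193  0.011] units [  4.903 -20.481   9.181] turn(about down x, sign flipped) 5deg units -0.02
```

arm_command(motion=[0, 0, 0, 0, 0, 0, 0, 0, 0, 0, 0, 0, 0, 0, 0, 0, 0, 0, 0, 0], claw=0.1)

```text
clock: 21.92
tcp_pos: [546.1, 128.8, 122.6]
orientation: [1.34, 1.089, -1.353]
wrist_force: [-0.0, 0.5, 0.2]
finger_gap: 0.552
```

arm_command(motion=[-0.1, 0, 0, 0, -0.2, 0, 0, 0, -0.2, 0, 0, 0, -0.2, 0, 0, 0])

```text
clock: 22.25
tcp_pos: [544.9, 128.9, 139.9]
orientation: [1.338, 1.091, -1.355]
wrist_force: [-0.1, -0.8, 0.6]
finger_gap: 0.55
```

Run:
```python
from h import *
tipto(-.6,0,55)
```

```text
tip world [545.3 127.5  71.1] mill [-1.8 -0.9 71.1] tool x [ 0.005 -0.021 -1.   ] tcp mill [ -2.4   0.5 139.9]
units for tip [ 0.644  0.043 -0.048]
t 22.25 tcp [544.9 128.9 139.9] F [-0.1 -0.8  0.6] gap 0.55 q [-0.28  0.42 -0.01  1.87  0.04  0.85 -0.51]
x [ 0.005 -0.021 -1.   ] y [ 0.981 -0.193  0.009] units [  5.602 -20.442   9.154] turn(about down x, sign flipped) 5deg units -0.01
```

arm_command(motion=[-0.3, 0.08, 0, 0, -0.4, 0, 0, 0, -0.4, 0, 0, 0, -0.4, 0, 0, 0, -0.4, 0, 0, 0])

```text
clock: 22.67
tcp_pos: [547.0, 129.6, 192.7]
orientation: [1.338, 1.09, -1.355]
wrist_force: [0.3, -0.3, 0.1]
finger_gap: 0.552
```

arm_command(motion=[-0.5, 0, 0, 0, -0.8, 0, 0, 0, -0.8, 0, 0, 0, -0.8, 0, 0, 0, -0.5, 0, 0, 0])

```text
clock: 23.08
tcp_pos: [545.8, 131.4, 285.8]
orientation: [1.339, 1.09, -1.354]
wrist_force: [0.2, 0.7, 0.1]
finger_gap: 0.553
```

arm_command(motion=[0, -0.7, 0.7, 0, 0, -1, 1, 0, 0, -1, 1, 0, 0, -1, 1, 0, 0, -1, 1, 0])

```text
clock: 23.5
tcp_pos: [411.3, 41.9, 294.6]
orientation: [1.348, 1.088, -1.332]
wrist_force: [-0.9, 0.2, 0.3]
finger_gap: 0.553
```

arm_command(motion=[0, 0, 1, 0, 0, 0, 1, 0, 0, 0, 1, 0, 0, 0, 1, 0, 0, 0, 0.5, 0])

```text
clock: 23.92
tcp_pos: [382.5, -73.8, 300.8]
orientation: [1.351, 1.087, -1.325]
wrist_force: [0.7, 0.5, -0.0]
finger_gap: 0.55
```

Run:
```python
from h import *
go([0,0,0])
for n in('top','scene'):
    im=eyes.read_camera(n)[:,:,::-1];cv2.imwrite(f'pics/{n}11.png',im)
crop('pics/top11.png',180,150,150,100,5,'pics/a11.png');crop('pics/scene11.png',220,150,120,100,6,'pics/b11.png')
```

```text
t 23.92 tcp [382.5 -73.8 300.8] F [ 0.7  0.5 -0. ] gap 0.55 q [-0.08 -0.11  0.18  2.1   0.03  1.13 -0.1 ]
x [ 0.029 -0.012 -0.999] y [ 0.983 -0.183  0.031] units [ 11.542 -15.948  -0.167]
```

View pics/a11.png

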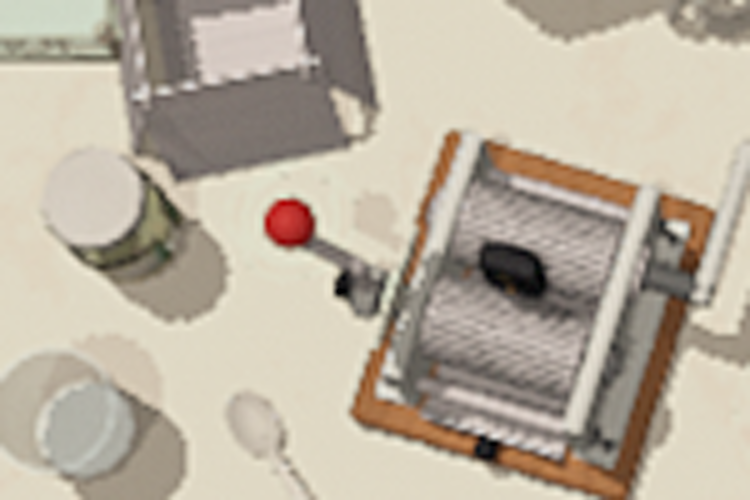

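View pics/b11.png

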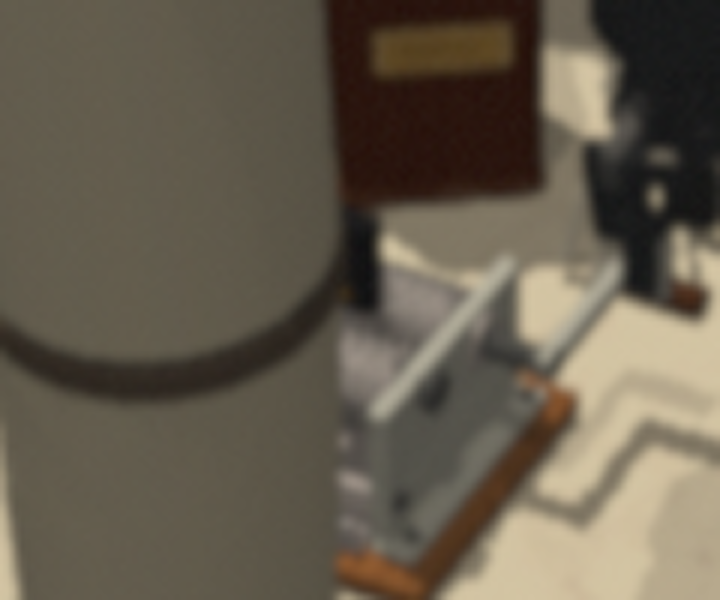

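Run:
```python
from h import *
im=cv2.imread('pics/top11.png')
c=im[190:220,268:300].max(2)<60
ys,xs=np.nonzero(c);print(xs.mean()+268,ys.mean()+190,len(xs))
print(proj('top',[[546.4,127.2,172],[546.4,127.2,113],[546.4,127.2,140]]))
a=cv2.imread('pics/top0.png')
```

```text
282.44954128440367 203.77981651376146 109
[[281.98599506 201.23870982]
 [283.70227269 205.76657177]
 [282.93613949 203.74536886]]
```

arm_command(motion=[0, 0, 0, 0, 0, 0, 0, 0, 0, 0, 0, 0])

```text
clock: 24.27
tcp_pos: [383.5, -71.7, 302.4]
orientation: [1.354, 1.085, -1.323]
wrist_force: [1.1, -0.2, 0.5]
finger_gap: 0.547
```

```bash
python3 -c "
from workcell import order
print(order.hand_in())"
```

```text
the job is handed in; nothing more can be done
None
```

The job is handed in at about 24 s on the robot's clock. The step gauge was left standing upright in the gap, released, with its step on the rollers. No verdict was reported.

- **First try:** I took the middle-sized gauge from its rest and lowered it between the rollers. It jammed with its lower end about 100.6 mm up, at roughly 8–9 N of push. That put the gap at about 3.5 mm.
- **Opening the gap:** I pushed the knob about 67 mm away, measured by camera. I had aimed for 61 to 63 mm, but it ran on a little. This made the gap about 9 mm, still within range.
- **Second try:** The blade went through with no force felt. The step stopped with the lower end at about 55.1 mm, and I pressed it home with about 5 N before letting go.
- **Last check:** The handle's position in the top picture matches an upright gauge to within a pixel. The nut jar and tumbler look undisturbed in that picture; I took no final close look at the spice jar. The hand is well clear.

**What disagreed:**
- My first push on the knob landed on a corner of the finger, with about 14 N upward, so I lowered the hand and pushed again.
- The knob's camera position was about 3 mm off the mill position I had worked out, so I used the knob's travel and the feel of contact instead.
- The gauge's height comes from the arm's own reading, not from a picture of the step on the rollers. The scene camera's view of it was partly blocked.

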